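# Put the three precision screwdrivers back on their own rests

### The job

Among the tools on the bench, pick out the three precision screwdrivers and put them away one after another: each goes on the tool rest of its own colour, its handle lying fully down in both grey saddles and centred between them, with the butt of the handle towards the rest's coloured end plate. Leave the red test probe, the blue pliers and the yellow syringe where they lie.

Things in the scene. Friction and masses are not known exactly. Their poses are not given: they have to be found in the camera images.
- driver_red: Loose precision screwdriver, red handle, thin steel blade, 145 mm long, handle 11 mm wide and high, about 30 g. Origin: under it, at half its length; z up, y along it towards the handle's butt. Handle from y = -13 to 73 mm; grasp across x at its middle, y = 30. Blade points to -y. Neighbours may lie 35 mm to either side: open the fingers no more than needed.
- driver_blue: Loose precision screwdriver, blue handle, thin steel blade, 140 mm long, handle 11 mm wide and high, about 30 g. Origin: under it, at half its length; z up, y along it towards the handle's butt. Handle from y = -20 to 70 mm; grasp across x at its middle, y = 25. Blade points to -y. Neighbours may lie 35 mm to either side: open the fingers no more than needed.
- driver_yellow: Loose precision screwdriver, yellow handle, thin steel blade, 165 mm long, handle 13 mm wide and high, about 30 g. Origin: under it, at half its length; z up, y along it towards the handle's butt. Handle from y = -12 to 82 mm; grasp across x at its middle, y = 35. Blade points to -y. Neighbours may lie 35 mm to either side: open the fingers no more than needed.
- rest_red: Fixed tool rest, red base (6 mm) and end plate, 50x124 mm. Origin: on the bench midway between its two grey 8 mm saddles at y = -29, +29 mm (fingers go between); z up, y along the groove to the end plate (inner face y = 58, top z = 40), the handle end. Saddle tops z = 35; notch floor z = 21, 18 mm wide, 34 at top. Home: handle's middle over the origin, underside at z = 21.
- rest_blue: Fixed tool rest, blue base (6 mm) and end plate, 50x124 mm. Origin: on the bench midway between its two grey 8 mm saddles at y = -29, +29 mm (fingers go between); z up, y along the groove to the end plate (inner face y = 58, top z = 40), the handle end. Saddle tops z = 35; notch floor z = 21, 18 mm wide, 34 at top. Home: handle's middle over the origin, underside at z = 21.
- rest_yellow: Fixed tool rest, yellow base (6 mm) and end plate, 50x124 mm. Origin: on the bench midway between its two grey 8 mm saddles at y = -29, +29 mm (fingers go between); z up, y along the groove to the end plate (inner face y = 58, top z = 40), the handle end. Saddle tops z = 35; notch floor z = 21, 18 mm wide, 34 at top. Home: handle's middle over the origin, underside at z = 21.
- probe_red: Bystander: red meter test probe with finger guard and short needle tip, 12 x 124 x 13 mm, loose, not a screwdriver; leave it. Origin under its middle, y along it.
- pliers_blue: Bystander: pliers with two blue grips, 47 x 136 x 10 mm, loose; leave them. Origin under their middle, y along them towards the grips.
- syringe_yellow: Bystander: yellow flux syringe with blue tip, 17 x 140 x 16 mm, loose; leave it. Origin under its middle, y along it.
Mind the look-alikes: they are no part of the job. Leave any turquoise look-alike of the driver_blue alone.

How it is judged:
By the outcome, as a careful person would: the job done as asked, in the order asked, and still so for the second after the job is handed in, with the robot touching nothing.
It also fails if it takes over 80 s, if anything falls off the work surface, if the arm or the gripper's body presses on something with over 40 N, if the wrist force passes 120 N, or if a joint passes its speed limit or range.

### The arm

A 6-joint arm with a two-finger parallel gripper is mounted at the origin on a cart in front of the work surface, level with it; the furniture and walls round the work are solid. World frame = base frame: x ahead of the robot, y to its left, z up, the work surface at z = 0. Lengths are in m, angles in rad, forces in N, time in s.
With the tool pointing down it reaches from about 0.3 to 0.775 m from the base axis. Payload 14.6 kg.
Tool frame: the origin (TCP) lies between the finger pads; the fingertips stand bot.finger_overhang ahead of it and the grasp point (between the pads) lies 5 mm behind it (bot.finger_overhang is the distance from the TCP to the fingertips, in m); y points along the fingers, z is the direction in which the jaws open and shut, and the axes are right-handed (so a half turn about y gives the same grasp; the last joint's range is limited). The gripper opens to 85 mm and grips with 20 to 120 N. Pads are 22 mm wide; open, the fingers measure 114 mm over their backs; the gripper's body (76 mm by 85 mm) begins 54 mm behind the grasp point. The pads swing forward as they close: fully open they stand 13 mm farther back than shut.
Start: joints at [1.236, 0.3, 1.521, -0, 1.321, -0.067], TCP at [0.146, 0.53, 0.245] pointing down, gripper open.
Joint ranges: [-3.03, 3.03], [-0.79, 2.21], [0.23, 2.52], [-1.04, 4.18], [0, 3.07], [-2.55, 2.55]. Speed limits (rad/s): [2.22, 2.22, 2.57, 3.14, 3.14, 3.14].

### API

Orientations are given as a unit quaternion [x, y, z, w].
In Python, from station import monitor, vision, workorder, bot gives the robot as it stands.
- The arm moves only by the shell command python3 -m crank 'ROWS' [FORCE]. ROWS is JSON, a list that holds one entry, the list of rows, each a list of 7 numbers: the opening, from -1 (shut) to 1 (fully open), then the shift along the tool's x, y, z in mm, then the turn, a rotation vector about the tool's x, y, z in degrees. In form: [[[grip, x, y, z, ax, ay, az], ...]]. A call has 1 to 8 rows; each row is the pose to reach, as a shift and turn from the pose measured when the call began, along the tool's axes at that moment; what a row does not reach only later rows make up. A row lasts 1/12 s, in which the tool goes at most 41.7 mm and 7.16 degrees, less where a joint would pass 70% of its speed; a pose out of reach is approached as far as the arm can. A call with a gripper value outside its range is refused whole. The fingers move at their own pace and stop on an object; FORCE is the grip in N (left out, the last holds). Time passes only in rows, so rows that repeat a pose let the fingers close. It gives the time, the measured TCP pose, the force and the opening at its end, in the units of the state.
- monitor.state(): the state, without advancing time (a new reading comes with each control period).
- vision.grab_frame(name): name is "side" or "top"; returns (picture, depth): 384x512x3 uint8, red, green, blue; 384x512 float32, m along the optical axis (not along the pixel's ray), 0 where there is no reading.
- vision.camera_model(name): a dict with "fx", "fy", "cx", "cy" (pixels), "extrinsics" (4x4, takes a point from world to camera coordinates). Camera axes: x right, y up, looking along -z (the intrinsics and any distortion apply to the point x, -y, -z); pixel columns grow to the right and rows downward; lengths in m; the calibration is good to about 2 mm. A picture is of the moment at which its call begins. camera_model takes no time and is no camera call.
- workorder.job_done(): hands the job in, once; it reports no verdict.
The state is a dict: "clock": time; "qpos": joint angles; "dq": joint speeds; "tau": joint torques, N m; "ee_pos": TCP position; "tcp_rot": TCP orientation; "wrist_force": force on the tool from outside, world axes, zero at the start; "ft_torque": the same for the moment, N m; "width": finger opening in m.
Only numpy, scipy, OpenCV 4.12 (cv2) and the standard library are available. Lean on these libraries where they do the work, as an engineer would, in place of code of your own. Each camera call takes 0.05 s, during which the arm holds its last target.

## Working session

There is one attempt and no reset: what is moved stays moved. The work goes in short steps, Python scripts to look and compute and a shell command to move; the robot and the scene stay as the last step left them, time stands still between calls to the robot, and variables do not carry over. Pictures are saved under pics/ and viewed, and the job is handed in when it is done.

```bash
ls; mkdir -p pics; python3 - <<'E'
from station import monitor, vision, workorder, bot
import cv2, numpy as np
print(monitor.state()); print(bot.finger_overhang)
for n in("top","side"):
    p,d=vision.grab_frame(n); cv2.imwrite(f"pics/{n}0.png",cv2.cvtColor(p,cv2.COLOR_RGB2BGR)); np.save(f"{n}0_d.npy",d);np.save(f"{n}0_p.npy",p)
    print(n,vision.camera_model(n))
E
```

```text
pics
{'clock': 0.0, 'qpos': array([ 1.23638397e+00,  3.00464883e-01,  1.52159055e+00, -5.47500893e-05,
        1.32069228e+00, -6.65983427e-02]), 'dq': array([ 0.00142052,  0.00042586, -0.0001419 ,  0.00054686, -0.00072488,
        0.00294077]), 'tau': array([-4.92908839e-04, -5.43508923e+01, -3.61796951e+01, -1.12236542e-04,
        4.02570498e-03,  1.89966647e-05]), 'ee_pos': array([0.14548466, 0.53018148, 0.24472071]), 'tcp_rot': array([ 0.70118111, -0.09446202,  0.0943361 , -0.70037325]), 'wrist_force': array([-0.61966416, -0.20258031, -0.34317379]), 'ft_torque': array([-0.06544935,  0.02501003, -0.01324635]), 'width': 0.08549072360291085}
0.014
top {'fx': 383.5874507033898, 'fy': 383.5874507033898, 'cx': 248.2516991997892, 'cy': 195.21498295606625, 'extrinsics': array([[-0.01045097, -0.99994025,  0.00320624, -0.00813185],
       [ 0.98202471, -0.0096593 ,  0.18850509, -0.4883132 ],
       [-0.18846285,  0.00511867,  0.98206698, -0.91637345],
       [ 0.        ,  0.        ,  0.        ,  1.        ]])}
side {'fx': 358.9599184764079, 'fy': 358.9599184764079, 'cx': 256.53365554543996, 'cy': 191.80751358801623, 'extrinsics': array([[ 0.93109341, -0.36431236, -0.01848146, -0.46254453],
       [ 0.21602931,  0.50987649,  0.83268079, -0.13512499],
       [-0.29393264, -0.77929614,  0.55344478, -0.98664091],
       [ 0.        ,  0.        ,  0.        ,  1.        ]])}
```

View pics/top0.png

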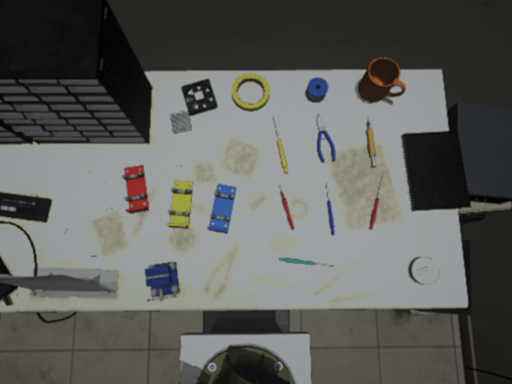

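View pics/side0.png

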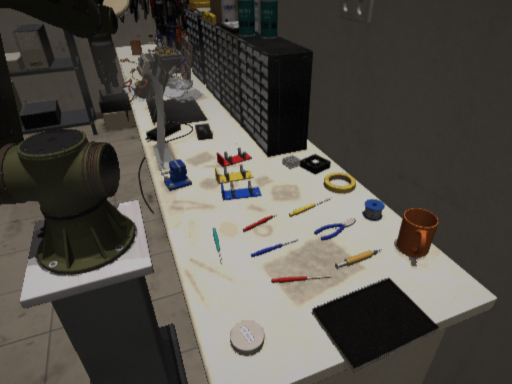

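The candidates are: red at (286,207) and (376,203); blue at (331,209), with turquoise at (305,262) and pliers at (325,138); yellow at (280,146) and (371,142). I'll enlarge these to tell them apart.

```bash
python3 - <<'E'
import cv2, numpy as np
p=cv2.imread("pics/top0.png")
cv2.imwrite("pics/crop1.png",cv2.resize(p[105:275,260:400],None,fx=3.5,fy=3.5,interpolation=cv2.INTER_CUBIC))
p=cv2.imread("pics/top0.png")
cv2.imwrite("pics/crop2.png",cv2.resize(p[155:245,110:250],None,fx=5,fy=5,interpolation=cv2.INTER_CUBIC))
s=cv2.imread("pics/side0.png")
cv2.imwrite("pics/crop3.png",cv2.resize(s[180:295,200:390],None,fx=4,fy=4,interpolation=cv2.INTER_CUBIC))
E
```

```text
(no output)
```

View pics/crop1.png

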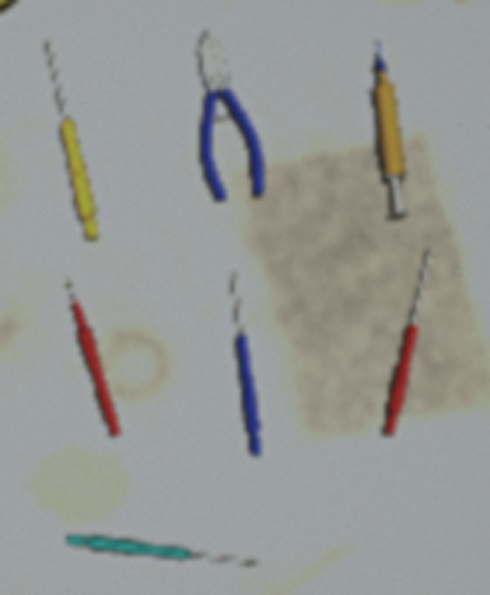

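View pics/crop2.png

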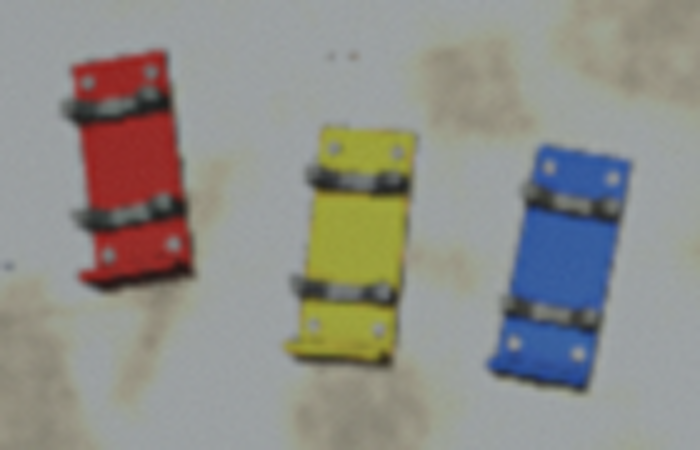

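View pics/crop3.png

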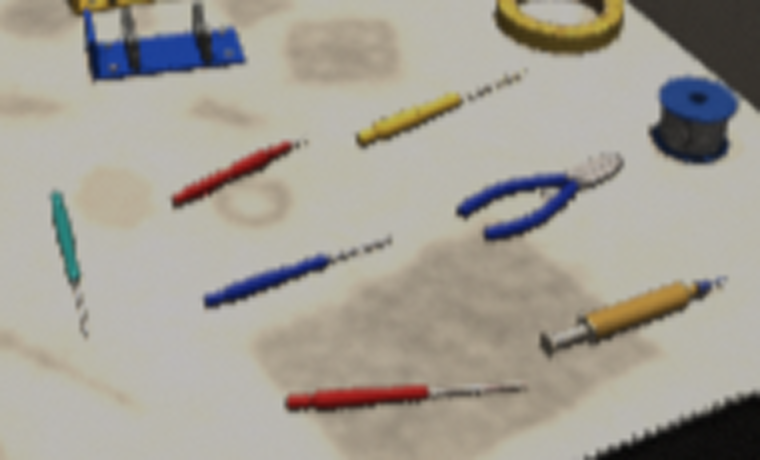

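The right red item (376,203) has a long steel blade and no guard, so it is driver_red. The left one (286,207) has a short needle and guard, so it is the probe. Blue (331,209) is driver_blue, since the turquoise one at (305,262) is the look-alike and (325,138) is the pliers. Yellow (280,146) is driver_yellow, since (371,142) has a plunger and blue tip, making it the syringe. The rests' end plates are at the lower end of the image, and so are the driver butts.

```bash
cat > h.py <<'E'
import cv2, numpy as np
from station import monitor, vision, bot
from scipy.spatial.transform import Rotation as R
def cam(n):
    c=vision.camera_model(n); return c,np.array(c["extrinsics"])
def rays(n,uv):
    c,E=cam(n); uv=np.asarray(uv,float)
    d=np.c_[(uv[:,0]-c["cx"])/c["fx"],-(uv[:,1]-c["cy"])/c["fy"],-np.ones(len(uv))]
    Rm=E[:3,:3]; return -Rm.T@E[:3,3], d@Rm
def onplane(n,uv,z):
    o,d=rays(n,uv); return o+d*((z-o[2])/d[:,2])[:,None]
def depthpts(n,uv,D):
    o,d=rays(n,uv); uv=np.asarray(uv,int); return o+d*D[uv[:,1],uv[:,0]][:,None]
def mask(p,col):
    h=cv2.cvtColor(p,cv2.COLOR_RGB2HSV).astype(int); H,S,V=h[...,0],h[...,1],h[...,2]
    if col=="red": m=((H<6)|(H>174))&(S>140)&(V>50)
    if col=="yellow": m=(H>22)&(H<35)&(S>120)&(V>60)
    if col=="blue": m=(H>105)&(H<128)&(S>110)&(V>40)
    return m.astype(np.uint8)
def blobs(p,col,amin=25):
    n,l,s,c=cv2.connectedComponentsWithStats(mask(p,col),connectivity=8)
    return [(c[i],s[i],np.argwhere(l==i)[:,::-1]) for i in range(1,n) if s[i,4]>=amin]
E
python3 - <<'E'
from h import *
np.set_printoptions(precision=4,suppress=True)
for n in("top","side"):
    p=np.load(f"{n}0_p.npy");D=np.load(f"{n}0_d.npy")
    for col in("red","blue","yellow"):
        for c,s,uv in blobs(p,col):
            P=onplane(n,uv,.006); q=depthpts(n,uv,D)
            (a,b),(w,h),ang=cv2.minAreaRect((P[:,:2]*1000).astype(np.float32))
            if max(w,h)>200 or not -0.6<b/1000<0.6: continue
            m=P[:,:2].mean(0); v=np.linalg.svd(P[:,:2]-m)[2][0] if len(P)<2000 else [0,0]
            v=v if v[0]<0 else -v
            print(n,col,c.round(1),s[4],"rect",round(a,1),round(b,1),round(w,1),round(h,1),"yaw axis->-x",np.degrees(np.arctan2(v[1],v[0])).round(1),"depth z med",np.median(q[:,2]).round(4),"ptp16-84",np.percentile(q[:,2],[16,84]))
E
```

```text
top red [133.6 169.9] 99 rect 567.0 289.8 20.3 45.4 yaw axis->-x 101.7 depth z med 0.006 ptp16-84 [0.0041 0.008 ]
top red [135.8 186.4] 305 rect 522.0 281.4 47.2 46.6 yaw axis->-x 130.6 depth z med 0.006 ptp16-84 [0.0044 0.0082]
top red [286.7 210.1] 82 rect 456.5 -112.9 98.3 7.5 yaw axis->-x -164.8 depth z med 0.0108 ptp16-84 [0.009  0.0136]
top red [137.8 204.7] 170 rect 473.5 276.9 27.5 53.9 yaw axis->-x 105.6 depth z med 0.0074 ptp16-84 [0.0051 0.0395]
top red [373.9 212.7] 78 rect 447.1 -339.1 7.7 79.4 yaw axis->-x 163.3 depth z med 0.0092 ptp16-84 [0.0074 0.0106]
top blue [317.3  87. ] 300 rect 799.7 -207.7 53.4 54.7 yaw axis->-x 152.2 depth z med 0.0393 ptp16-84 [0.0374 0.0411]
top blue [319.6 146.5] 72 rect 628.8 -206.8 84.2 12.0 yaw axis->-x -178.6 depth z med 0.0095 ptp16-84 [0.0076 0.0115]
top blue [330.1 144.4] 84 rect 632.6 -234.2 82.8 13.4 yaw axis->-x -164.3 depth z med 0.0092 ptp16-84 [0.0075 0.0109]
top blue [225.6 189.3] 131 rect 512.2 45.8 47.1 22.4 yaw axis->-x -100.6 depth z med 0.0063 ptp16-84 [0.0049 0.0081]
top blue [222.3 206.3] 339 rect 467.4 54.4 47.2 49.2 
[... 2203 characters left out ...]
8.2 174.1] 36 rect 524.4 153.4 43.9 21.8 yaw axis->-x -92.5 depth z med 0.007 ptp16-84 [0.0056 0.0081]
side yellow [235.1 176.2] 89 rect 479.1 159.4 48.2 42.9 yaw axis->-x -116.0 depth z med 0.0062 ptp16-84 [0.005  0.0075]
side yellow [223.1 177.8] 28 rect 438.4 163.7 40.3 17.2 yaw axis->-x -101.5 depth z med 0.0065 ptp16-84 [0.0055 0.0082]
side yellow [349.4 182.2] 82 rect 818.2 -27.2 100.8 36.6 yaw axis->-x -134.4 depth z med 0.0195 ptp16-84 [0.0181 0.0209]
side yellow [330.3 184.2] 50 rect 753.6 -12.4 21.8 64.3 yaw axis->-x 98.9 depth z med 0.0192 ptp16-84 [0.0175 0.0207]
side yellow [301.7 208.6] 48 rect 603.1 -99.6 88.9 9.5 yaw axis->-x -169.8 depth z med 0.0121 ptp16-84 [0.0101 0.0135]
```

```bash
python3 - <<'E'
from h import *
np.set_printoptions(precision=1,suppress=True)
C={"red":(.520,.282),"yellow":(.479,.162),"blue":(.467,.054)}
for n in("top","side"):
    p=np.load(f"{n}0_p.npy");D=np.load(f"{n}0_d.npy")
    for col,c in C.items():
        vv,uu=np.mgrid[0:384,0:512]; uv=np.c_[uu.ravel(),vv.ravel()]
        q=depthpts(n,uv,D); m=mask(p,col).ravel()>0
        near=np.hypot(q[:,0]-c[0],q[:,1]-c[1])<.085
        b=near&m&(q[:,2]>.001)&(q[:,2]<.011)
        P=onplane(n,uv[b],.006)[:,:2]*1000
        (a,bb),(w,h),ang=cv2.minAreaRect(P.astype(np.float32))
        if w>h: ang+=90; w,h=h,w
        yaw=np.radians(ang+90); 
        ax=np.array([np.cos(yaw),np.sin(yaw)]); ax=ax if ax[0]<0 else -ax
        yawd=np.degrees(np.arctan2(ax[1],ax[0])); ex=np.array([ax[1],-ax[0]])
        t=(P-[a,bb])@ax
        print(n,col,"base rect",np.array([a,bb,w,h,yawd]),"t",t.min(),t.max())
        # edges line fit: for bins along t, min/max lateral
        l=(P-[a,bb])@ex; T=[];M=[]
        for k in np.arange(-56,57,4):
            s=(abs(t-k)<3)
            if s.sum()>8 and np.ptp(l[s])>42: T.append(k);M.append((l[s].min()+l[s].max())/2)
        f=np.polyfit(T,M,1); print("  midline slope deg",np.degrees(np.arctan(f[0])),"off",f[1],"yaw fit",yawd-np.degrees(np.arctan(f[0])))
        # saddles & plate
        g=near&(q[:,2]>.018)&(q[:,2]<.045)
        Q=q[g]*1000; tq=(Q[:,:2]-[a,bb])@ax; lq=(Q[:,:2]-[a,bb])@ex
        hs,e=np.histogram(tq[Q[:,2]<37],np.arange(-66,70,4)); print("  hist",dict(zip(e[:-1].astype(int),hs)))
        for lo,hi in((-50,-10),(8,46),(48,75)):
            s=(tq>lo)&(tq<hi); 
            if s.sum(): print("   ",lo,s.sum(),"t mean",tq[s].mean(),"l",lq[s].min(),lq[s].max(),"z95",np.percentile(Q[s,2],95))
E
```

```text
top red base rect [ 519.9  281.2   46.7  114.4 -169.8] t -57.19488445668322 57.1949009922495
  midline slope deg 0.3660858656513192 off -0.034276504033517945 yaw fit -170.21324811235544
  hist {np.int64(-66): np.int64(0), np.int64(-62): np.int64(0), np.int64(-58): np.int64(0), np.int64(-54): np.int64(0), np.int64(-50): np.int64(0), np.int64(-46): np.int64(0), np.int64(-42): np.int64(0), np.int64(-38): np.int64(0), np.int64(-34): np.int64(12), np.int64(-30): np.int64(25), np.int64(-26): np.int64(40), np.int64(-22): np.int64(0), np.int64(-18): np.int64(0), np.int64(-14): np.int64(0), np.int64(-10): np.int64(0), np.int64(-6): np.int64(0), np.int64(-2): np.int64(0), np.int64(2): np.int64(0), np.int64(6): np.int64(0), np.int64(10): np.int64(0), np.int64(14): np.int64(0), np.int64(18): np.int64(0), np.int64(22): np.int64(0), np.int64(26): np.int64(21), np.int64(30): np.int64(36), np.int64(34): np.int64(15), np.int64(38): np.int64(0), np.int64(42): np.int64(0), np.int64(46): np.int64(0), np.int64(50): np.int64(0), np.int64(54): np.int64(0), np.int64(58): np.int64(1), np.int64(62): np.int64(
[... 6574 characters left out ...]
int64(6): np.int64(0), np.int64(10): np.int64(0), np.int64(14): np.int64(0), np.int64(18): np.int64(0), np.int64(22): np.int64(4), np.int64(26): np.int64(16), np.int64(30): np.int64(11), np.int64(34): np.int64(0), np.int64(38): np.int64(0), np.int64(42): np.int64(0), np.int64(46): np.int64(0), np.int64(50): np.int64(0), np.int64(54): np.int64(0), np.int64(58): np.int64(6), np.int64(62): np.int64(7)}
    -50 41 t mean -28.866657953006758 l -22.906031372565618 25.527322113948514 z95 36.33303039601865
    8 35 t mean 28.937529713929766 l -21.287914566240765 27.395038142469097 z95 37.40737412593921
    48 30 t mean 61.124059222396696 l -21.02594191215305 29.004673686767863 z95 41.950171466671755
```

```bash
cat >> h.py <<'E'
def delta(target,yaw_butt,flip=0):
    """target TCP mm; yaw_butt deg = world direction of driver +y; jaws across it. prints shift mm/turn deg in tool axes"""
    s=monitor.state(); Rc=R.from_quat(s["tcp_rot"]); p=s["ee_pos"]*1000
    out=[]
    for f in (0,180):
        a=np.radians(yaw_butt+f); b=np.array([np.cos(a),np.sin(a),0]); y=np.array([0,0,-1.]); 
        z=np.cross(b,y)  # x=b, x cross y = z
        Rt=R.from_matrix(np.c_[b,y,z]); r=(Rc.inv()*Rt).as_rotvec(degrees=True); out.append(r)
    sh=Rc.inv().apply(np.asarray(target,float)-p)
    print("pos",p.round(1),"q",s["qpos"].round(2),"F",s["wrist_force"].round(1),"w",round(s["width"]*1000,1),"t",round(s["clock"],2))
    print("axes\n",Rc.as_matrix().round(3))
    print("shift",sh.round(1),"turnA",out[0].round(1),"turnB",out[1].round(1))
E
python3 - <<'E'
from h import *
np.set_printoptions(linewidth=200)
A=[]
for n in("top","side"):
    D=np.load(f"{n}0_d.npy"); vv,uu=np.mgrid[0:384,0:512]; uv=np.c_[uu.ravel(),vv.ravel()]
    q=depthpts(n,uv,D); A.append(q[(D.ravel()>0)])
q=np.vstack(A)
print("rows x 0.1..0.9, cols y +0.6..-0.5, max z cm")
ys=np.arange(.6,-.5,-.05)
print("      ",(ys*100).round().astype(int))
for x in np.arange(.0,.9,.05):
    print(int(round(x*100)),[int(round(100*max([0,*q[(q[:,0]>=x)&(q[:,0]<x+.05)&(q[:,1]<=y)&(q[:,1]>y-.05)&(q[:,2]<1.2),2]]))) for y in ys])
delta([447,-339,160],163.4)
E
```

```text
rows x 0.1..0.9, cols y +0.6..-0.5, max z cm
       [ 60  55  50  45  40  35  30  25  20  15  10   5   0  -5 -10 -15 -20 -25 -30 -35 -40 -45]
0 [0, 0, 0, 0, 0, 51, 53, 55, 56, 57, 58, 31, 31, 31, 4, 0, 0, 0, 0, 0, 0, 0]
5 [0, 0, 0, 47, 48, 50, 52, 56, 57, 57, 58, 31, 31, 29, 2, 0, 0, 0, 0, 0, 0, 0]
10 [28, 45, 44, 48, 55, 55, 56, 56, 0, 0, 2, 27, 29, 28, 1, 1, 0, 0, 0, 0, 0, 0]
15 [35, 52, 53, 54, 54, 0, 0, 0, 0, 0, 0, 0, 0, 0, 0, 0, 0, 0, 0, 0, 0, 0]
20 [3, 51, 50, 1, 1, 1, 1, 6, 6, 0, 1, 0, 1, 1, 0, 0, 0, 1, 1, 1, 1, 0]
25 [3, 30, 30, 30, 30, 30, 0, 8, 8, 1, 0, 1, 1, 1, 1, 1, 1, 1, 0, 1, 2, 3]
30 [3, 2, 1, 1, 1, 30, 1, 8, 8, 0, 1, 1, 1, 1, 2, 1, 1, 1, 1, 1, 3, 2]
35 [2, 3, 0, 1, 1, 1, 1, 1, 1, 1, 4, 4, 1, 0, 1, 1, 1, 1, 1, 1, 1, 1]
40 [3, 3, 1, 1, 1, 0, 1, 1, 4, 4, 4, 4, 1, 1, 1, 0, 1, 0, 1, 1, 1, 0]
45 [1, 1, 0, 1, 0, 4, 4, 4, 4, 4, 4, 4, 0, 1, 2, 1, 1, 0, 1, 1, 2, 2]
50 [1, 1, 1, 0, 1, 4, 4, 1, 4, 4, 4, 1, 1, 1, 1, 0, 1, 0, 1, 1, 2, 2]
55 [1, 0, 0, 1, 1, 1, 4, 1, 1, 1, 1, 0, 1, 1, 2, 1, 1, 1, 2, 2, 2, 2]
60 [38, 38, 38, 38, 38, 38, 38, 37, 1, 1, 1, 1, 0, 2, 2, 1, 1, 1, 2, 2, 2, 2]
65 [50, 37, 38, 38, 38, 38, 38, 36, 3, 3, 1, 1, 1, 1, 1, 1, 1, 1, 2, 1, 2, 2]
70 [50, 50, 37, 38, 38, 38, 38, 37, 3, 3, 3, 2, 2, 2, 0, 1, 1, 0, 1, 1, 8, 1]
75 [0, 50, 37, 38, 38, 38, 38, 36, 3, 3, 3, 2, 2, 2, 1, 4, 4, 1, 10, 10, 10, 0]
80 [0, 49, 37, 37, 37, 37, 37, 33, 53, 53, 54, 54, 2, 2, 1, 4, 4, 1, 10, 10, 0, 1]
85 [50, 50, 50, 51, 51, 52, 52, 52, 53, 53, 54, 54, 55, 55, 55, 56, 56, 57, 57, 57, 46, 34]
pos [145.5 530.2 244.8] q [ 1.24  0.3   1.52 -0.    1.32 -0.07] F [ 1.5 -0.2  0.4] w 85.0 t 0.1
axes
 [[ 0.964 -0.     0.265]
 [-0.265 -0.001  0.964]
 [-0.    -1.    -0.001]]
shift [ 520.8   85.5 -758.4] turnA [-0.000e+00 -1.787e+02 -1.000e-01] turnB [ 0.1  1.3 -0. ]
```

```bash
python3 - <<'E'
from h import *
A=[]
for n in("top","side"):
    D=np.load(f"{n}0_d.npy"); vv,uu=np.mgrid[0:384,0:512]; uv=np.c_[uu.ravel(),vv.ravel()]
    q=depthpts(n,uv,D); A.append(q[(D.ravel()>0)])
q=np.vstack(A)
s=q[(q[:,0]>.21)&(q[:,0]<.4)&(q[:,1]>.24)&(q[:,1]<.62)&(q[:,2]>.1)&(q[:,2]<.4)]
print("lamp",len(s),np.percentile(s,[0,2,50,98,100],axis=0).round(3))
s=q[(q[:,0]>.55)&(q[:,0]<.8)&(q[:,1]>.15)&(q[:,1]<.62)&(q[:,2]>.06)&(q[:,2]<.4)]
print("cab",np.percentile(s,[0,1,2,50,98,99,100],axis=0).round(3))
E
```

```text
lamp 1376 [[0.272 0.315 0.1  ]
 [0.273 0.319 0.103]
 [0.289 0.397 0.178]
 [0.299 0.521 0.295]
 [0.301 0.537 0.302]]
cab [[0.633 0.245 0.06 ]
 [0.637 0.248 0.069]
 [0.639 0.248 0.074]
 [0.669 0.322 0.31 ]
 [0.789 0.568 0.377]
 [0.795 0.596 0.378]
 [0.8   0.62  0.399]]
```

```bash
python3 -m crank '[[[-0.3,119,-15,-268,0,0,0],[-0.3,119,-15,-268,0,0,0],[-0.3,119,-15,-268,0,0,0],[-0.3,119,-15,-268,0,0,0],[-0.3,119,-15,-268,0,0,0],[-0.3,119,-15,-268,0,0,0],[-0.3,119,-15,-268,0,0,0],[-0.3,119,-15,-268,0,0,0]]]' 40; python3 -c "
from h import *
delta([447,-339,160],163.4)"
```

```text
clock: 0.77
ee_pos: [0.1896, 0.2361, 0.2603]
tcp_rot: [0.701, -0.095, 0.096, -0.7]
wrist_force: [-0.3, 0.1, 0.4]
width: 0.0299
pos [189.6 236.1 260.3] q [ 0.77 -0.31  2.09 -0.    1.36 -0.53] F [-0.3  0.1  0.4] w 29.9 t 0.77
axes
 [[ 0.963  0.001  0.268]
 [-0.268 -0.001  0.963]
 [ 0.001 -1.    -0.   ]]
shift [ 402.   101.  -485.1] turnA [ 1.000e-01 -1.789e+02 -0.000e+00] turnB [0.  1.1 0.1]
```

```bash
python3 -m crank '[[[-0.3,217,20,-184,0,0,0],[-0.3,217,20,-184,0,0,0],[-0.3,217,20,-184,0,0,0],[-0.3,217,20,-184,0,0,0],[-0.3,217,20,-184,0,0,0],[-0.3,217,20,-184,0,0,0],[-0.3,217,20,-184,0,0,0],[-0.3,217,20,-184,0,0,0]]]'; python3 -c "
from h import *
delta([447,-339,100],163.4)"
```

```text
clock: 1.43
ee_pos: [0.3512, -0.0031, 0.2401]
tcp_rot: [0.701, -0.097, 0.097, -0.7]
wrist_force: [0.5, 1.2, -0.1]
width: 0.0298
pos [351.2  -3.1 240.1] q [-0.11 -0.16  2.02 -0.    1.28 -1.41] F [ 0.5  1.2 -0.1] w 29.8 t 1.43
axes
 [[ 0.962  0.     0.272]
 [-0.272 -0.001  0.962]
 [ 0.001 -1.    -0.001]]
shift [ 183.4  140.6 -297. ] turnA [ 1.000e-01 -1.792e+02 -1.000e-01] turnB [0.1 0.8 0. ]
```

```bash
python3 -m crank '[[[-0.3,183,141,-297,0,1,0],[-0.3,183,141,-297,0,1,0],[-0.3,183,141,-297,0,1,0],[-0.3,183,141,-297,0,1,0],[-0.3,183,141,-297,0,1,0],[-0.3,183,141,-297,0,1,0],[-0.3,183,141,-297,0,1,0],[-0.3,183,141,-297,0,1,0]]]'; python3 -c "
from h import *
delta([447,-339,40],163.4)"
```

```text
clock: 2.1
ee_pos: [0.435, -0.2983, 0.1158]
tcp_rot: [0.7, -0.103, 0.103, -0.699]
wrist_force: [1.4, 0.8, 0.8]
width: 0.0299
pos [ 435.  -298.3  115.8] q [-0.67  0.4   1.72 -0.    1.03 -1.95] F [1.4 0.8 0.8] w 29.9 t 2.1
axes
 [[ 0.957  0.     0.288]
 [-0.288 -0.001  0.957]
 [ 0.    -1.    -0.001]]
shift [ 23.2  75.8 -35.4] turnA [-0.000e+00  1.798e+02  1.000e-01] turnB [ 0.  -0.2  0. ]
```

```bash
python3 -m crank '[[[-0.3,23,76,-35,0,0,0],[-0.3,23,76,-35,0,0,0],[-0.3,23,76,-35,0,0,0],[-0.3,23,76,-35,0,0,0],[-0.3,23,76,-35,0,0,0]]]'; python3 - <<'E'
from h import *
delta([447,-339,16],163.4)
for n in("top","side"):
    p,d=vision.grab_frame(n); u,v=(374,205) if n=="top" else (297,270)
    cv2.imwrite(f"pics/{n}1.png",cv2.resize(cv2.cvtColor(p,cv2.COLOR_RGB2BGR)[v-45:v+45,u-60:u+60],None,fx=5,fy=5,interpolation=cv2.INTER_CUBIC))
E
```

```text
clock: 2.52
ee_pos: [0.4473, -0.338, 0.0406]
tcp_rot: [0.7, -0.103, 0.103, -0.699]
wrist_force: [0.2, -0.6, 0.5]
width: 0.0298
pos [ 447.3 -338.    40.6] q [-0.71  0.57  1.66 -0.    0.91 -1.99] F [ 0.2 -0.6  0.5] w 29.8 t 2.52
axes
 [[ 0.958  0.     0.288]
 [-0.288 -0.001  0.958]
 [ 0.001 -1.    -0.001]]
shift [ 0.  24.6 -1. ] turnA [-0.000e+00  1.799e+02  1.000e-01] turnB [ 0.  -0.1  0. ]
```

View pics/side1.png

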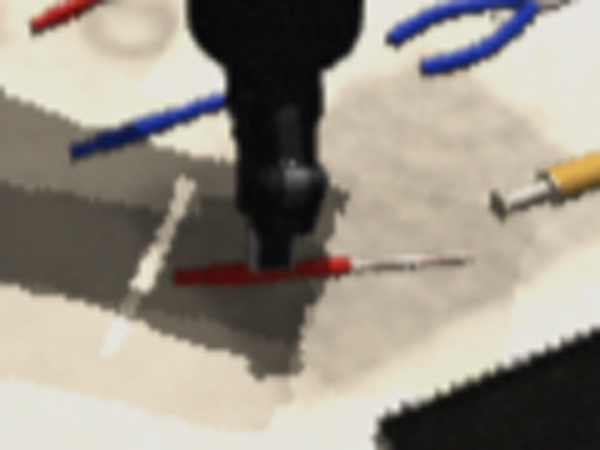

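View pics/top1.png

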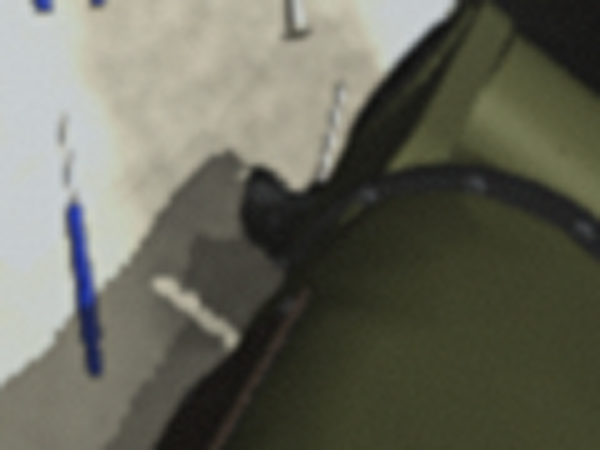

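The side crop shows the fingers straddling the red handle at mid-length (about 270,270 in the crop), and the top view is blocked by the arm. Next I descend to z=16 and close.

```bash
python3 -m crank '[[[-0.3,0,24,-1,0,0,0],[-0.3,0,24,-1,0,0,0],[-0.3,0,24,-1,0,0,0]]]' 40; python3 -m crank '[[[-1,0,0,0,0,0,0],[-1,0,0,0,0,0,0],[-1,0,0,0,0,0,0],[-1,0,0,0,0,0,0],[-1,0,0,0,0,0,0],[-1,0,0,0,0,0,0]]]' 40
```

```text
clock: 2.87
ee_pos: [0.4478, -0.3387, 0.0193]
tcp_rot: [0.701, -0.101, 0.104, -0.699]
wrist_force: [-0.4, -0.2, -0.2]
width: 0.0299
clock: 3.37
ee_pos: [0.4484, -0.3389, 0.0211]
tcp_rot: [0.701, -0.101, 0.104, -0.698]
wrist_force: [-2.3, 2.6, 8.5]
width: 0.0085
```

```bash
python3 - <<'E'
from h import *
delta([447,-339,16],163.4)
for n in("side",):
    p,d=vision.grab_frame(n); u,v=(374,205) if n=="top" else (297,270)
    cv2.imwrite(f"pics/{n}2.png",cv2.resize(cv2.cvtColor(p,cv2.COLOR_RGB2BGR)[v-45:v+45,u-60:u+60],None,fx=5,fy=5,interpolation=cv2.INTER_CUBIC))
E
```

```text
pos [ 448.4 -338.9   21.1] q [-0.71  0.61  1.66 -0.    0.87 -1.99] F [-2.3  2.6  8.5] w 8.5 t 3.37
axes
 [[ 0.958  0.004  0.287]
 [-0.287 -0.004  0.958]
 [ 0.005 -1.    -0.003]]
shift [-1.3  5.1 -0.5] turnA [ -0.5 179.9   0.3] turnB [ 0.2 -0.1  0.3]
```

View pics/side2.png

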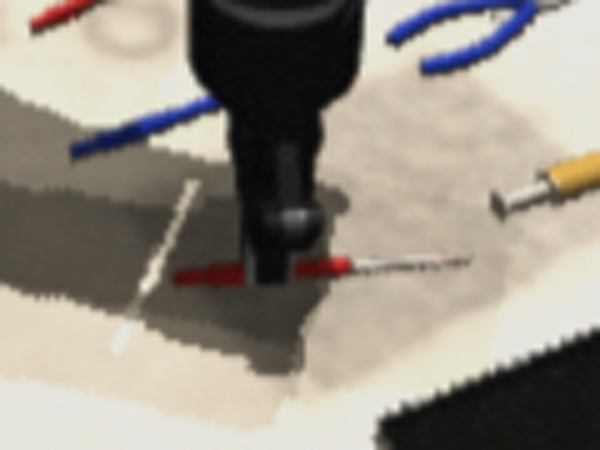

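```bash
python3 -m crank '[[[-1,0,-15,0,0,0,0],[-1,0,-15,0,0,0,0],[-1,0,-15,0,0,0,0],[-1,0,-15,0,0,0,0]]]' 40; python3 - <<'E'
from h import *
delta([447,-339,16],163.4)
for n in("side",):
    p,d=vision.grab_frame(n); u,v=(374,205) if n=="top" else (297,270)
    cv2.imwrite(f"pics/{n}3.png",cv2.resize(cv2.cvtColor(p,cv2.COLOR_RGB2BGR)[v-45:v+45,u-60:u+60],None,fx=5,fy=5,interpolation=cv2.INTER_CUBIC))
E
```

```text
clock: 3.75
ee_pos: [0.4483, -0.3388, 0.0362]
tcp_rot: [0.701, -0.101, 0.104, -0.698]
wrist_force: [0.4, -0.9, -1.3]
width: 0.0085
pos [ 448.3 -338.8   36.2] q [-0.71  0.58  1.66 -0.    0.9  -1.99] F [ 0.4 -0.9 -1.3] w 8.5 t 3.75
axes
 [[ 0.958  0.005  0.287]
 [-0.287 -0.005  0.958]
 [ 0.006 -1.    -0.003]]
shift [-1.3 20.2 -0.5] turnA [ -0.5 179.9   0.3] turnB [ 0.2 -0.1  0.3]
```

View pics/side3.png

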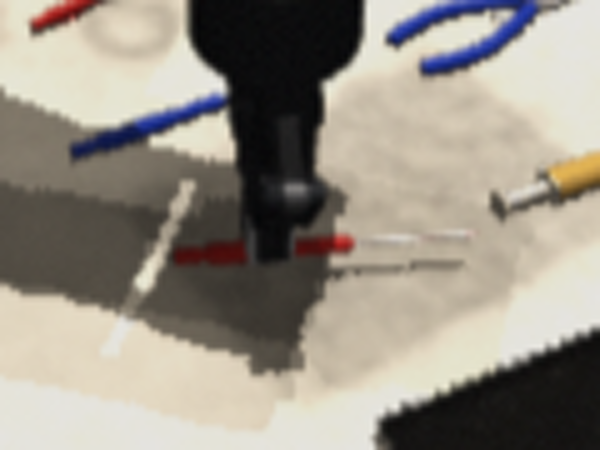

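```bash
python3 -m crank '[[[-1,0,-110,0,0,0,0],[-1,0,-110,0,0,0,0],[-1,0,-110,0,0,0,0],[-1,-35,-110,190,0,-13,0],[-1,-35,-110,190,0,-13,0],[-1,-35,-110,190,0,-13,0],[-1,-35,-110,190,0,-13,0],[-1,-35,-110,190,0,-13,0]]]'; python3 -c "
from h import *
delta([490,180,145],-170)"
```

```text
clock: 4.47
ee_pos: [0.4683, -0.1431, 0.1447]
tcp_rot: [0.708, -0.021, 0.024, -0.706]
wrist_force: [-0.3, -1.0, -0.4]
width: 0.0086
pos [ 468.3 -143.1  144.7] q [-0.37  0.28  1.8  -0.    1.06 -1.88] F [-0.3 -1.  -0.4] w 8.6 t 4.47
axes
 [[ 0.998  0.003  0.063]
 [-0.063 -0.003  0.998]
 [ 0.004 -1.    -0.003]]
shift [  1.3  -1.3 323.8] turnA [ -0.3 166.4   0.3] turnB [  0.2 -13.6   0.2]
```

```bash
python3 -m crank '[[[-1,1,-1,320,0,-13.6,0],[-1,1,-1,320,0,-13.6,0],[-1,1,-1,320,0,-13.6,0],[-1,1,-1,320,0,-13.6,0],[-1,1,-1,320,0,-13.6,0],[-1,1,-1,320,0,-13.6,0],[-1,1,-1,320,0,-13.6,0],[-1,1,-1,320,0,-13.6,0]]]'; python3 -c "
from h import *
delta([510,281,110],-170)"
```

```text
clock: 5.13
ee_pos: [0.4889, 0.1791, 0.1443]
tcp_rot: [0.706, 0.063, -0.061, -0.703]
wrist_force: [0.0, 0.3, -0.6]
width: 0.0084
pos [488.9 179.1 144.3] q [ 0.28  0.34  1.71 -0.    1.08 -1.46] F [ 0.   0.3 -0.6] w 8.4 t 5.13
axes
 [[ 0.985  0.003 -0.175]
 [ 0.175 -0.003  0.985]
 [ 0.002 -1.    -0.004]]
shift [38.5 34.  96.8] turnA [   0.2 -179.9   -0.3] turnB [0.2 0.1 0.1]
```

```bash
python3 -m crank '[[[-1,38,54,97,0,0,0],[-1,38,54,97,0,0,0],[-1,38,54,97,0,0,0],[-1,38,54,97,0,0,0],[-1,38,54,97,0,0,0]]]'; python3 - <<'E'
from h import *
delta([518,281,42],-170)
for n in("side","top"):
    p,d=vision.grab_frame(n); np.save(f"{n}4_p.npy",p);np.save(f"{n}4_d.npy",d);u,v=(137,188) if n=="top" else (235,150)
    cv2.imwrite(f"pics/{n}4.png",cv2.resize(cv2.cvtColor(p,cv2.COLOR_RGB2BGR)[v-45:v+45,u-60:u+60],None,fx=5,fy=5,interpolation=cv2.INTER_CUBIC))
E
```

```text
clock: 5.55
ee_pos: [0.5086, 0.2819, 0.088]
tcp_rot: [0.706, 0.063, -0.063, -0.703]
wrist_force: [-0.3, -0.4, -0.0]
width: 0.0087
pos [508.6 281.9  88. ] q [ 0.44  0.54  1.57 -0.01  1.03 -1.3 ] F [-0.3 -0.4 -0. ] w 8.7 t 5.55
axes
 [[ 0.984 -0.    -0.177]
 [ 0.177 -0.005  0.984]
 [-0.001 -1.    -0.005]]
shift [ 9.1 46.  -2.4] turnA [-1.000e-01 -1.798e+02 -4.000e-01] turnB [ 0.3  0.2 -0. ]
```

View pics/side4.png

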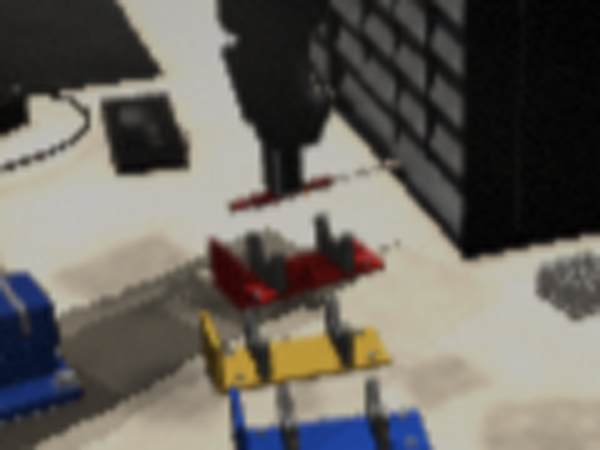

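View pics/top4.png

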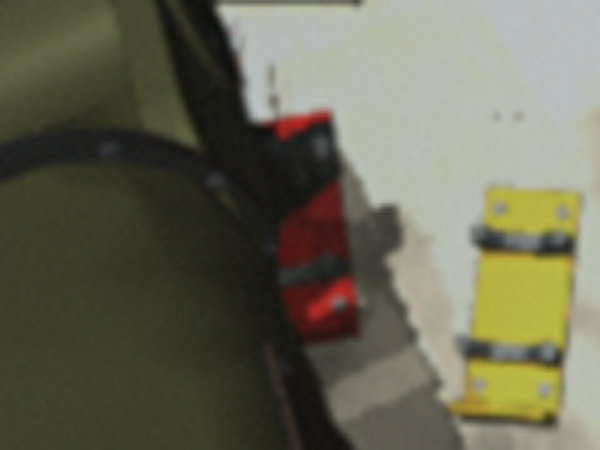

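```bash
cat >> h.py <<'E'
def held(p,col,z,c,yaw,n="side",rad=.07,V=25):
    """extents of a held/placed handle in its own axes about c (mm), cast on plane z (mm)"""
    h=cv2.cvtColor(p,cv2.COLOR_RGB2HSV).astype(int);H,S,Vv=h[...,0],h[...,1],h[...,2]
    m={"red":((H<8)|(H>172)),"yellow":(H>18)&(H<35),"blue":(H>100)&(H<130)}[col]&(S>100)&(Vv>V)
    uv=np.argwhere(m)[:,::-1]; P=onplane(n,uv,z/1000)[:,:2]*1000
    a=np.radians(yaw); ax=np.array([np.cos(a),np.sin(a)]);ex=np.array([ax[1],-ax[0]])
    t=(P-c)@ax;l=(P-c)@ex; s=(abs(l)<14)&(abs(t)<rad*1000)
    t,l,uv=t[s],l[s],uv[s]
    print("n",s.sum(),"along",t.min().round(1),t.max().round(1),"mid",((t.min()+t.max())/2).round(1),"lat",l.min().round(1),l.max().round(1),"yawerr",np.degrees(np.arctan(np.polyfit(t,l,1)[0])).round(1) if len(t)>5 else None,"uv",uv.min(0),uv.max(0))
    hs=[(int(k),round(float(np.median(l[abs(t-k)<3])),1)) for k in range(-60,61,10) if (abs(t-k)<3).sum()>0]; print(hs)
E
python3 - <<'E'
from h import *
p=np.load("side4_p.npy")
held(p,"red",72.5,[508.6,281.9],-170)
E
```

```text
n 17 along -35.4 39.2 mid 1.9 lat -6.2 6.5 yawerr -0.2 uv [222 141] [240 146]
[(-30, -0.1), (-20, -3.4), (10, 1.8), (20, -1.5), (30, 1.9), (40, -3.4)]
```

```bash
python3 -m crank '[[[-1,10.6,0,-2.7,0.3,0,0],[-1,10.6,0,-2.7,0.3,0,0],[-1,10.6,30,-2.7,0.3,0,0],[-1,10.6,30,-2.7,0.3,0,0],[-1,10.6,40,-2.7,0.3,0,0],[-1,10.6,40,-2.7,0.3,0,0]]]'; python3 - <<'E'
from h import *
delta([519.5,281.1,42],-170)
p,d=vision.grab_frame("side"); np.save("side5_p.npy",p);u,v=(235,150)
cv2.imwrite("pics/side5.png",cv2.resize(cv2.cvtColor(p,cv2.COLOR_RGB2BGR)[v-35:v+35,u-45:u+45],None,fx=7,fy=7,interpolation=cv2.INTER_CUBIC))
held(p,"red",32,[519.5,281.1],-170)
E
```

```text
clock: 6.15
ee_pos: [0.5201, 0.2789, 0.0494]
tcp_rot: [-0.704, -0.062, 0.062, 0.705]
wrist_force: [-0.4, -0.1, -0.3]
width: 0.0089
pos [520.1 278.9  49.4] q [ 0.43  0.61  1.56  0.    0.97 -1.32] F [-0.4 -0.1 -0.3] w 8.9 t 6.15
axes
 [[ 0.985  0.    -0.174]
 [ 0.174  0.001  0.985]
 [ 0.001 -1.     0.001]]
shift [-0.2  7.4  2.2] turnA [ 1.0e-01 -1.8e+02  1.0e-01] turnB [-0.  0.  0.]
n 51 along -39.2 68.6 mid 14.7 lat -13.3 13.8 yawerr -0.4 uv [218 150] [244 158]
[(-40, -2.1), (-30, -1.5), (-20, -0.9), (10, -0.7), (20, -1.6), (30, -0.0), (40, -3.0), (50, -8.4), (60, -2.4)]
```

View pics/side5.png

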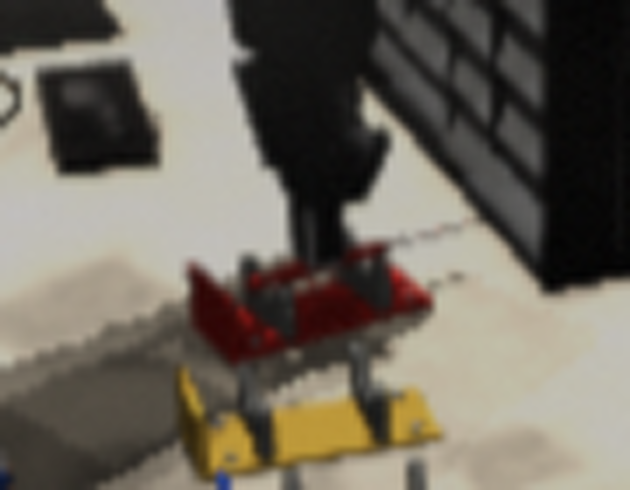

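```bash
python3 -m crank '[[[-1,-0.3,0,2.2,0,0,0],[-1,-0.3,5,2.2,0,0,0],[-1,-0.3,6,2.2,0,0,0],[-1,-0.3,6,2.2,0,0,0]]]'; python3 - <<'E'
from h import *
delta([519.5,281.1,42],-170)
E
```

```text
clock: 6.53
ee_pos: [0.5196, 0.2813, 0.0441]
tcp_rot: [-0.704, -0.062, 0.061, 0.705]
wrist_force: [0.3, -0.2, -0.5]
width: 0.0084
pos [519.6 281.3  44.1] q [ 0.43  0.62  1.56  0.    0.96 -1.31] F [ 0.3 -0.2 -0.5] w 8.4 t 6.53
axes
 [[ 0.985  0.001 -0.174]
 [ 0.174  0.001  0.985]
 [ 0.001 -1.     0.001]]
shift [-0.1  2.1 -0.2] turnA [ 1.0e-01 -1.8e+02  1.0e-01] turnB [-0.1  0.   0.1]
```

```bash
python3 -m crank '[[[-1,0,2,0,0,0,0],[-1,0,2,0,0,0,0],[-1,0,2,0,0,0,0]]]'; python3 -m crank '[[[-1,0,1,0,0,0,0],[-1,0,1,0,0,0,0]]]'; 
```

```text
clock: 6.78
ee_pos: [0.5197, 0.2814, 0.0422]
tcp_rot: [-0.704, -0.062, 0.061, 0.705]
wrist_force: [0.9, 0.6, 0.7]
width: 0.0083
clock: 6.95
ee_pos: [0.5198, 0.2815, 0.0421]
tcp_rot: [-0.704, -0.062, 0.061, 0.705]
wrist_force: [-4.8, -1.6, 10.1]
width: 0.0085
```

Contact is at TCP z=42.1, as predicted (11 mm handle, underside at 21). Now I open gently and retreat upward.

```bash
python3 -m crank '[[[-0.7,0,-0.5,0,0,0,0],[-0.6,0,-0.5,0,0,0,0],[-0.4,0,-0.5,0,0,0,0],[-0.3,0,-0.5,0,0,0,0],[-0.3,0,-0.5,0,0,0,0]]]'; python3 -m crank '[[[-0.3,0,-110,0,0,0,0],[-0.3,0,-110,0,0,0,0],[-0.3,0,-110,0,0,0,0],[-0.3,0,-110,-160,0,0,0],[-0.3,0,-110,-160,0,0,0],[-0.3,0,-110,-160,0,0,0],[-0.3,0,-110,-160,0,0,0]]]'; python3 - <<'E'
from h import *
delta([436,-225.7,100],-175.1)
for n in("side","top"):
    p,d=vision.grab_frame(n); np.save(f"{n}6_p.npy",p);np.save(f"{n}6_d.npy",d);u,v=(137,188) if n=="top" else (235,150)
    cv2.imwrite(f"pics/{n}6.png",cv2.resize(cv2.cvtColor(p,cv2.COLOR_RGB2BGR)[v-35:v+35,u-45:u+45],None,fx=7,fy=7,interpolation=cv2.INTER_CUBIC))
    held(p,"red",27,[518,280.9],-170,n)
E
```

```text
clock: 7.37
ee_pos: [0.5197, 0.2814, 0.0424]
tcp_rot: [-0.704, -0.062, 0.061, 0.705]
wrist_force: [-0.1, -0.0, -0.3]
width: 0.0296
clock: 7.95
ee_pos: [0.5475, 0.1215, 0.1524]
tcp_rot: [-0.704, -0.062, 0.061, 0.705]
wrist_force: [0.1, 0.9, 0.6]
width: 0.03
pos [547.5 121.5 152.4] q [ 0.15  0.41  1.59  0.    1.13 -1.59] F [0.1 0.9 0.6] w 30.0 t 7.95
axes
 [[ 0.985  0.002 -0.174]
 [ 0.174  0.001  0.985]
 [ 0.002 -1.     0.001]]
shift [-170.3   51.8 -322.5] turnA [ 1.000e-01 -1.749e+02  1.000e-01] turnB [-0.1  5.1  0.1]
n 74 along -38.1 69.7 mid 15.8 lat -13.7 13.3 yawerr 0.3 uv [218 151] [243 159]
[(-40, 1.4), (-30, 2.0), (-20, -1.0), (-10, -4.0), (0, -3.4), (10, -4.2), (20, 0.9), (30, -1.0), (40, -5.0), (50, -2.3), (60, -1.8)]
n 91 along -53.3 12.4 mid -20.4 lat -0.8 13.9 yawerr 5.0 uv [126 167] [133 192]
[(-50, 6.2), (-40, 5.7), (-30, 4.5), (-20, 5.9), (-10, 8.3), (0, 9.8), (10, 13.5)]
```

View pics/side6.png

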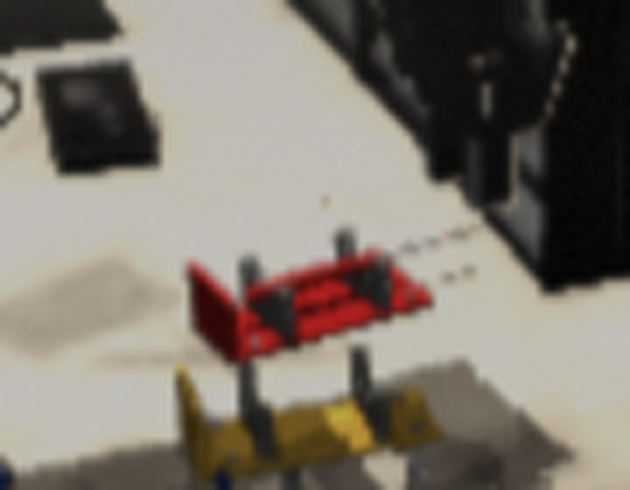

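View pics/top6.png

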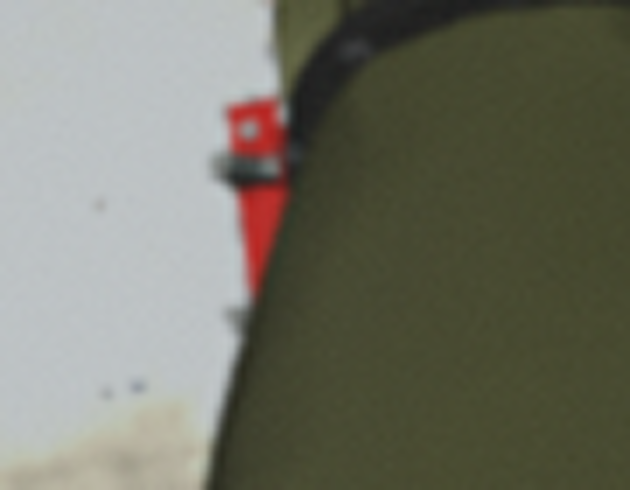

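Side view: the red handle lies in both saddles, from about (250,290) to (380,255) in the crop. The arm blocks the top view, so I'll check centring from the blue pick position.

```bash
python3 -m crank '[[[-0.3,-170,10,-322,0,5,0],[-0.3,-170,10,-322,0,5,0],[-0.3,-170,10,-322,0,5,0],[-0.3,-170,10,-322,0,5,0],[-0.3,-170,10,-322,0,5,0],[-0.3,-170,10,-322,0,5,0],[-0.3,-170,10,-322,0,5,0],[-0.3,-170,10,-322,0,5,0]]]'; python3 - <<'E'
from h import *
delta([436,-225.7,60],-175.1)
for n in("side","top"):
    p,d=vision.grab_frame(n); np.save(f"{n}7_p.npy",p);np.save(f"{n}7_d.npy",d);u,v=(137,188) if n=="top" else (235,150)
    cv2.imwrite(f"pics/{n}7.png",cv2.resize(cv2.cvtColor(p,cv2.COLOR_RGB2BGR)[v-35:v+35,u-45:u+45],None,fx=7,fy=7,interpolation=cv2.INTER_CUBIC))
E
```

```text
clock: 8.72
ee_pos: [0.4451, -0.1949, 0.143]
tcp_rot: [-0.706, -0.03, 0.029, 0.707]
wrist_force: [1.4, 0.3, -0.9]
width: 0.03
pos [ 445.1 -194.9  143. ] q [-0.49  0.27  1.81  0.    1.05 -2.14] F [ 1.4  0.3 -0.9] w 30.0 t 8.72
axes
 [[ 0.996  0.002 -0.084]
 [ 0.084  0.001  0.996]
 [ 0.002 -1.     0.   ]]
shift [-11.8  82.9 -30. ] turnA [ -0.2 179.9  -0. ] turnB [-0.  -0.1  0.1]
```

View pics/top7.png

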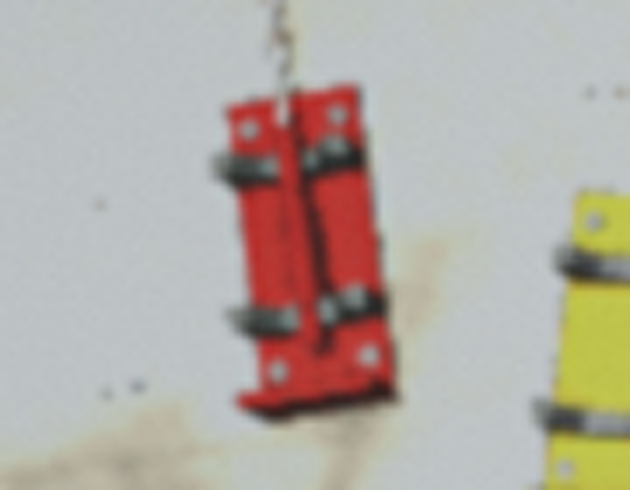

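View pics/side7.png

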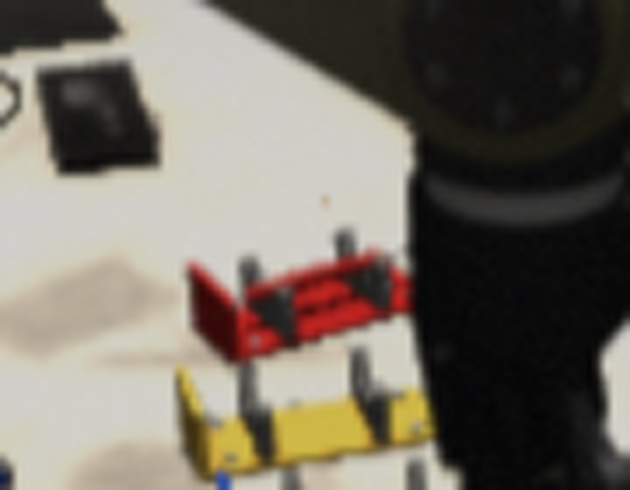

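```bash
cat >> h.py <<'E'
def placed(p,D,col,c,yaw,n="top"):
    h=cv2.cvtColor(p,cv2.COLOR_RGB2HSV).astype(int);H,S,Vv=h[...,0],h[...,1],h[...,2]
    m={"red":((H<8)|(H>172)),"yellow":(H>18)&(H<35),"blue":(H>100)&(H<130)}[col]&(S>90)&(Vv>25)
    uv=np.argwhere(m)[:,::-1]; q=depthpts(n,uv,D)*1000
    a=np.radians(yaw); ax=np.array([np.cos(a),np.sin(a)]);ex=np.array([ax[1],-ax[0]])
    t=(q[:,:2]-c)@ax;l=(q[:,:2]-c)@ex; s=(abs(l)<12)&(abs(t)<56)&(q[:,2]>18)&(q[:,2]<60)
    t,l,z=t[s],l[s],q[s,2]
    print(n,"n",len(t),"along",t.min().round(1),t.max().round(1),"mid",((t.min()+t.max())/2).round(1),"lat med",np.median(l).round(1),"yawerr",np.degrees(np.arctan(np.polyfit(t,l,1)[0])).round(1))
    print("  top z by t",[(int(k),round(float(np.percentile(z[abs(t-k)<8],70)),1)) for k in range(-40,41,16) if (abs(t-k)<8).sum()>2])
E
python3 - <<'E'
from h import *
for n in("top","side"): placed(np.load(f"{n}7_p.npy"),np.load(f"{n}7_d.npy"),"red",[518,280.9],-170,n)
E
```

```text
top n 118 along -40.0 42.3 mid 1.1 lat med -2.4 yawerr -0.4
  top z by t [(-40, 30.7), (-24, 30.3), (-8, 30.9), (8, 30.6), (24, 31.1), (40, 31.0)]
side n 43 along -37.3 42.0 mid 2.3 lat med -2.4 yawerr -0.9
  top z by t [(-24, 29.2), (-8, 29.9), (8, 29.9), (24, 29.5), (40, 29.7)]
```

Red is seated: top at about 31 mm (expected 32), mid within 1–2 mm of centre, and level. Next is blue.

```bash
python3 -m crank '[[[-0.3,-9,83,-31,0,0,0],[-0.3,-9,83,-31,0,0,0],[-0.3,-9,83,-31,0,0,0],[-0.3,-9,83,-31,0,0,0],[-0.3,-9,83,-31,0,0,0],[-0.3,-9,83,-31,0,0,0]]]'; python3 - <<'E'
from h import *
delta([436.3,-225.7,21],-175.1)
p,d=vision.grab_frame("side");u,v=(270,240)
cv2.imwrite(f"pics/side8.png",cv2.resize(cv2.cvtColor(p,cv2.COLOR_RGB2BGR)[v-45:v+45,u-60:u+60],None,fx=5,fy=5,interpolation=cv2.INTER_CUBIC))
held(p,"blue",6,[436.3,-225.7],-175.1)
E
```

```text
clock: 9.32
ee_pos: [0.4392, -0.2288, 0.0616]
tcp_rot: [0.707, 0.029, -0.027, -0.706]
wrist_force: [1.2, 0.4, -0.2]
width: 0.0303
pos [ 439.2 -228.8   61.6] q [-0.55  0.42  1.84  0.    0.88 -2.21] F [ 1.2  0.4 -0.2] w 30.3 t 9.32
axes
 [[ 0.997  0.004 -0.079]
 [ 0.079 -0.001  0.997]
 [ 0.003 -1.    -0.001]]
shift [-2.8 40.6  3.3] turnA [-3.000e-01  1.796e+02  1.000e-01] turnB [ 0.1 -0.4  0.2]
n 83 along -42.6 41.9 mid -0.3 lat -5.0 5.8 yawerr 0.4 uv [252 244] [281 255]
[(-40, -0.4), (-30, -1.3), (-20, 0.1), (-10, -0.7), (0, 0.7), (10, -0.2), (20, 0.7), (30, 0.9), (40, -0.4)]
```

View pics/side8.png

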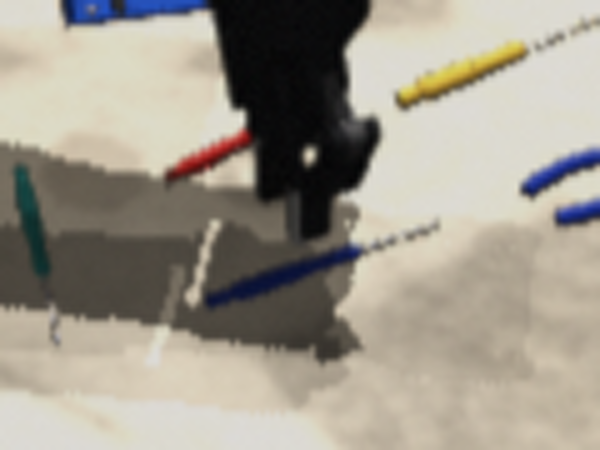

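The blue handle is at crop (210–355, 250–300), centred within 0.5 mm of my estimate. I'll correct the residual first, then descend.

```bash
python3 -m crank '[[[-0.3,-2.8,0,3.3,0,0,0],[-0.3,-2.8,20,3.3,0,0,0],[-0.3,-2.8,40,3.3,0,0,0],[-0.3,-2.8,40,3.3,0,0,0],[-0.3,-2.8,40,3.3,0,0,0]]]'; python3 - <<'E'
from h import *
delta([436.3,-225.7,21],-175.1)
E
```

```text
clock: 9.78
ee_pos: [0.4363, -0.2254, 0.0221]
tcp_rot: [0.707, 0.029, -0.027, -0.706]
wrist_force: [1.0, 0.1, 0.3]
width: 0.0298
pos [ 436.3 -225.4   22.1] q [-0.55  0.49  1.86  0.    0.79 -2.2 ] F [1.  0.1 0.3] w 29.8 t 9.78
axes
 [[ 0.997  0.003 -0.08 ]
 [ 0.08  -0.001  0.997]
 [ 0.003 -1.    -0.001]]
shift [ 0.   1.1 -0.3] turnA [-3.000e-01  1.797e+02  1.000e-01] turnB [ 0.1 -0.3  0.2]
```

```bash
python3 -m crank '[[[-1,0,1,0,0,0,0],[-1,0,1,0,0,0,0],[-1,0,1,0,0,0,0],[-1,0,1,0,0,0,0],[-1,0,1,0,0,0,0],[-1,0,1,0,0,0,0]]]' 40;  python3 -m crank '[[[-1,0,-120,0,0,0,0],[-1,0,-120,0,0,0,0],[-1,0,-120,0,0,0,0],[-1,0,-120,0,0,0,0]]]';python3 - <<'E'
from h import *
delta([464.5,54,140],169.2)
p,d=vision.grab_frame("side");u,v=(270,220)
s=monitor.state()["ee_pos"]*1000
held(p,"blue",s[2]-15.5,s[:2],-175.1)
cv2.imwrite(f"pics/side9.png",cv2.resize(cv2.cvtColor(p,cv2.COLOR_RGB2BGR)[v-45:v+45,u-60:u+60],None,fx=5,fy=5,interpolation=cv2.INTER_CUBIC))
E
```

```text
clock: 10.28
ee_pos: [0.4369, -0.2255, 0.0226]
tcp_rot: [0.707, 0.03, -0.026, -0.706]
wrist_force: [-1.9, 3.4, 7.7]
width: 0.0085
clock: 10.62
ee_pos: [0.4387, -0.2267, 0.1504]
tcp_rot: [0.71, 0.033, -0.023, -0.703]
wrist_force: [0.6, -0.4, 1.6]
width: 0.0082
pos [ 438.7 -226.7  150.4] q [-0.55  0.27  1.79  0.    1.06 -2.2 ] F [ 0.6 -0.4  1.6] w 8.2 t 10.62
axes
 [[ 0.997  0.015 -0.08 ]
 [ 0.08  -0.008  0.997]
 [ 0.014 -1.    -0.009]]
shift [ 48.    8.6 277.9] turnA [   1.3 -164.6   -0.6] turnB [ 0.4 15.4  0.9]
n 43 along -46.7 40.4 mid -3.1 lat -3.8 5.8 yawerr -1.1 uv [252 205] [283 216]
[(-40, 2.1), (-30, 1.9), (-20, 1.0), (10, 0.3), (20, 0.6), (30, 0.3), (40, 0.6)]
```

View pics/side9.png

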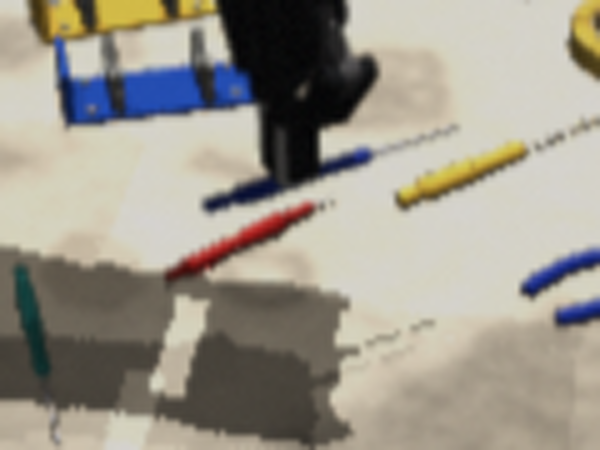

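```bash
python3 -m crank '[[[-1,48,10,278,0.4,15.4,0.9],[-1,48,10,278,0.4,15.4,0.9],[-1,48,10,278,0.4,15.4,0.9],[-1,48,10,278,0.4,15.4,0.9],[-1,48,10,278,0.4,15.4,0.9],[-1,48,10,278,0.4,15.4,0.9],[-1,48,10,278,0.4,15.4,0.9],[-1,48,10,278,0.4,15.4,0.9]]]';python3 - <<'E'
from h import *
delta([464.5,54,80],169.2)
E
```

```text
clock: 11.33
ee_pos: [0.4631, 0.0602, 0.1352]
tcp_rot: [-0.703, 0.066, -0.063, 0.705]
wrist_force: [0.1, -0.8, -0.1]
width: 0.0081
pos [463.1  60.2 135.2] q [ 0.05  0.25  1.87  0.    1.03 -1.34] F [ 0.1 -0.8 -0.1] w 8.1 t 11.33
axes
 [[ 0.983 -0.004  0.183]
 [-0.183  0.002  0.983]
 [-0.004 -1.     0.002]]
shift [ 2.7 55.2 -5.9] turnA [  -0.4 -179.7    0.2] turnB [-0.1  0.3 -0.2]
```

```bash
python3 -m crank '[[[-1,2.7,55,-6,0,0,0],[-1,2.7,55,-6,0,0,0],[-1,2.7,55,-6,0,0,0],[-1,2.7,55,-6,0,0,0],[-1,2.7,55,-6,0,0,0]]]';python3 - <<'E'
from h import *
delta([464.5,54,42],169.2)
s=monitor.state()["ee_pos"]*1000
for n in("side","top"):
    p,d=vision.grab_frame(n);np.save(f"{n}10_p.npy",p);np.save(f"{n}10_d.npy",d); u,v=(240,180) if n=="side" else (222,208)
    held(p,"blue",s[2]-15.5,s[:2],169.2,n)
    cv2.imwrite(f"pics/{n}10.png",cv2.resize(cv2.cvtColor(p,cv2.COLOR_RGB2BGR)[v-35:v+35,u-45:u+45],None,fx=7,fy=7,interpolation=cv2.INTER_CUBIC))
E
```

```text
clock: 11.75
ee_pos: [0.465, 0.0538, 0.0812]
tcp_rot: [-0.703, 0.066, -0.064, 0.705]
wrist_force: [0.3, 0.3, 0.4]
width: 0.0081
pos [465.   53.8  81.2] q [ 0.04  0.34  1.9   0.    0.91 -1.35] F [0.3 0.3 0.4] w 8.1 t 11.75
axes
 [[ 0.983 -0.002  0.183]
 [-0.183  0.003  0.983]
 [-0.003 -1.     0.002]]
shift [-0.4 39.2  0. ] turnA [  -0.3 -179.7    0.2] turnB [-0.1  0.3 -0.2]
n 19 along -39.2 42.5 mid 1.7 lat -9.9 1.4 yawerr 1.1 uv [227 176] [253 179]
[(-40, -4.1), (-30, -2.1), (-20, -6.4), (10, -5.3), (20, -4.0), (40, 0.7)]Traceback (most recent call last):
  File "<stdin>", line 6, in <module>
  File "h.py", line 43, in held
    print("n",s.sum(),"along",t.min().round(1),t.max().round(1),"mid",((t.min()+t.max())/2).round(1),"lat",l.min().round(1),l.max().round(1),"yawerr",np.degrees(np.arctan(np.polyfit(t,l,1)[0])).round(1) if len(t)>5 else None,"uv",uv.min(0),uv.max(0))
                              ~~~~~^^
    return umr_minimum(a, axis, None, out, keepdims, initial, where)
ValueError: zero-size array to reduction operation minimum which has no identity
```

View pics/side10.png

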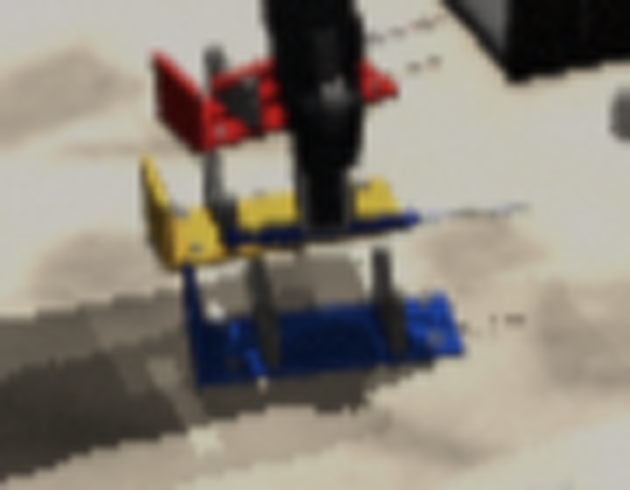

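```bash
python3 -m crank '[[[-1,1.7,0,0,0,0,0],[-1,1.7,20,0,0,0,0],[-1,1.7,34,0,0,0,0],[-1,1.7,34,0,0,0,0],[-1,1.7,34,0,0,0,0]]]';python3 - <<'E'
from h import *
delta([466.7,53.6,42],169.2)
p,d=vision.grab_frame("side");u,v=(240,180)
cv2.imwrite(f"pics/side11.png",cv2.resize(cv2.cvtColor(p,cv2.COLOR_RGB2BGR)[v-35:v+35,u-45:u+45],None,fx=7,fy=7,interpolation=cv2.INTER_CUBIC))
E
```

```text
clock: 12.27
ee_pos: [0.4668, 0.0535, 0.0478]
tcp_rot: [-0.703, 0.066, -0.064, 0.705]
wrist_force: [-0.4, -0.7, 0.5]
width: 0.0079
pos [466.8  53.5  47.8] q [ 0.03  0.4   1.91  0.    0.83 -1.35] F [-0.4 -0.7  0.5] w 7.9 t 12.27
axes
 [[ 0.983 -0.002  0.183]
 [-0.183  0.003  0.983]
 [-0.002 -1.     0.002]]
shift [-0.1  5.8  0.1] turnA [  -0.2 -179.8    0.2] turnB [-0.1  0.2 -0.1]
```

View pics/side11.png

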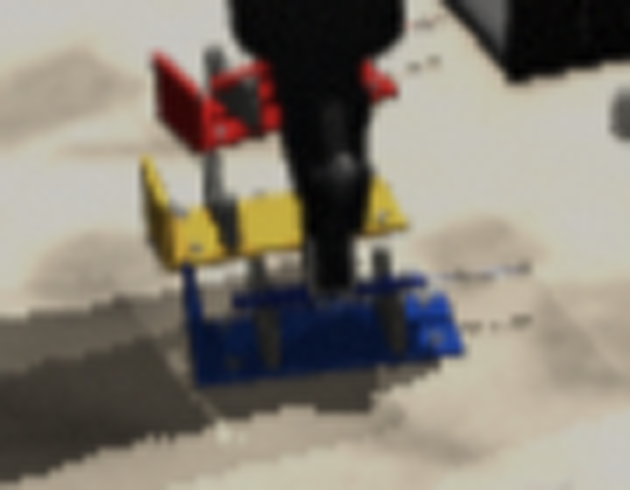

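```bash
python3 -m crank '[[[-1,0,3,0,0,0,0],[-1,0,3.5,0,0,0,0],[-1,0,3.5,0,0,0,0]]]'; python3 -m crank '[[[-1,0,1,0,0,0,0],[-1,0,1,0,0,0,0]]]';python3 -m crank '[[[-1,0,1,0,0,0,0],[-1,0,1,0,0,0,0]]]'
```

```text
clock: 12.57
ee_pos: [0.4674, 0.0536, 0.0452]
tcp_rot: [-0.703, 0.065, -0.065, 0.705]
wrist_force: [-0.0, -0.2, -0.2]
width: 0.0081
clock: 12.73
ee_pos: [0.4675, 0.0536, 0.0444]
tcp_rot: [-0.703, 0.065, -0.065, 0.705]
wrist_force: [0.1, -0.0, -0.4]
width: 0.0082
clock: 12.9
ee_pos: [0.4676, 0.0536, 0.0436]
tcp_rot: [-0.703, 0.065, -0.065, 0.705]
wrist_force: [-0.7, 0.3, 4.2]
width: 0.0081
```

Contact came at z=43.6, as expected from the 22.6 mm grasp height. Releasing.

```bash
python3 -m crank '[[[-0.7,0,0,0,0,0,0],[-0.6,0,0,0,0,0,0],[-0.4,0,0,0,0,0,0],[-0.3,0,0,0,0,0,0],[-0.3,0,0,0,0,0,0]]]'; python3 -m crank '[[[-0.3,0,-110,0,0,0,0],[-0.3,0,-110,0,0,0,0],[-0.3,0,-110,0,0,0,0],[-0.3,70,-110,-150,0,0,0],[-0.3,70,-110,-150,0,0,0],[-0.3,70,-110,-150,0,0,0],[-0.3,70,-110,-150,0,0,0],[-0.3,70,-110,-150,0,0,0]]]'; python3 - <<'E'
from h import *
delta([603.5,-103,60],-169.6)
for n in("side","top"):
    p,d=vision.grab_frame(n);np.save(f"{n}12_p.npy",p);np.save(f"{n}12_d.npy",d); u,v=(240,180) if n=="side" else (222,208)
    placed(p,d,"blue",[464.5,54],169.2,n)
    cv2.imwrite(f"pics/{n}12.png",cv2.resize(cv2.cvtColor(p,cv2.COLOR_RGB2BGR)[v-35:v+35,u-45:u+45],None,fx=7,fy=7,interpolation=cv2.INTER_CUBIC))
E
```

```text
clock: 13.32
ee_pos: [0.4676, 0.0536, 0.0435]
tcp_rot: [-0.703, 0.065, -0.065, 0.705]
wrist_force: [0.2, 0.4, -0.2]
width: 0.0296
clock: 13.98
ee_pos: [0.5098, -0.1124, 0.1532]
tcp_rot: [-0.703, 0.066, -0.067, 0.705]
wrist_force: [0.2, 0.8, 0.3]
width: 0.0302
pos [ 509.8 -112.4  153.2] q [-0.29  0.33  1.7   0.    1.1  -1.67] F [0.2 0.8 0.3] w 30.2 t 13.98
axes
 [[ 0.982  0.002  0.187]
 [-0.187  0.002  0.982]
 [ 0.001 -1.     0.002]]
shift [90.2 93.3 26.7] turnA [-1.000e-01  1.588e+02 -1.000e-01] turnB [ -0.1 -21.2   0.1]
side n 57 along -45.8 38.9 mid -3.5 lat med -2.9 yawerr -0.6
  top z by t [(-40, 29.7), (-24, 30.4), (-8, 30.4), (8, 30.0), (24, 30.2), (40, 28.5)]
top n 123 along -47.6 41.5 mid -3.1 lat med -1.9 yawerr -0.5
  top z by t [(-40, 31.5), (-24, 30.0), (-8, 31.4), (8, 32.1), (24, 32.2), (40, 30.4)]
```

View pics/side12.png

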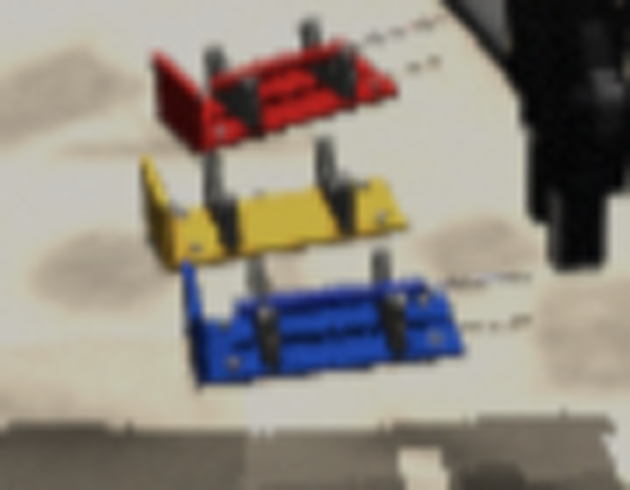

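View pics/top12.png

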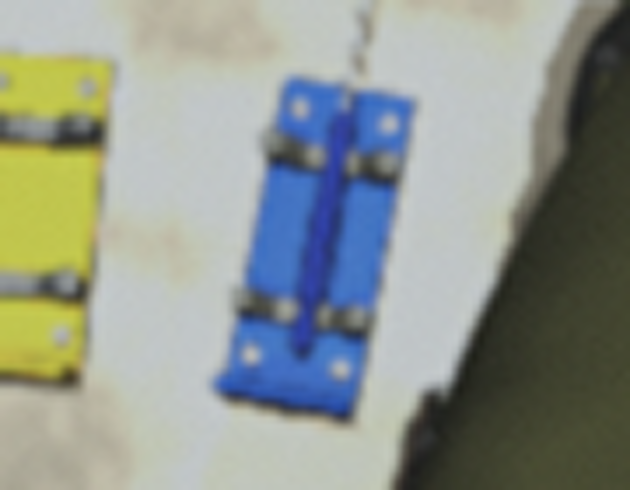

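```bash
cat >> h.py <<'E'
def relcheck(p,D,col,c,yaw,n):
    h=cv2.cvtColor(p,cv2.COLOR_RGB2HSV).astype(int);H,S,V=h[...,0],h[...,1],h[...,2]
    m=({"red":((H<8)|(H>172)),"yellow":(H>18)&(H<35),"blue":(H>100)&(H<130)}[col]&(S>90)&(V>25)).ravel()
    g=((S<85)).ravel()
    vv,uu=np.mgrid[0:384,0:512]; uv=np.c_[uu.ravel(),vv.ravel()]; q=depthpts(n,uv,D)*1000
    a=np.radians(yaw); ax=np.array([np.cos(a),np.sin(a)]);ex=np.array([ax[1],-ax[0]])
    t=(q[:,:2]-c)@ax;l=(q[:,:2]-c)@ex; z=q[:,2]
    hd=m&(abs(l)<12)&(abs(t)<54)&(z>20)&(z<50)
    o=[]
    for s0 in(-29,29):
        s=g&(abs(t-s0)<12)&(abs(l)<28)&(z>27)&(z<42); o+=[t[s].mean(),l[s].min(),l[s].max()]
    th=t[hd]; lo,hi=np.percentile(th,[1,99])
    print(n,col,"saddles t",np.round([o[0],o[3]],1),"mid",round((o[0]+o[3])/2,1),"l",np.round([o[1],o[2],o[4],o[5]],1),"| handle",round(lo,1),round(hi,1),"mid",round((lo+hi)/2,1),"lat",np.median(l[hd]).round(1))
E
python3 - <<'E'
from h import *
for n in("top","side"):
    relcheck(np.load(f"{n}12_p.npy"),np.load(f"{n}12_d.npy"),"blue",[464.5,54],169.2,n)
    relcheck(np.load(f"{n}7_p.npy"),np.load(f"{n}7_d.npy"),"red",[518,280.9],-170,n)
E
```

```text
top blue saddles t [-28.4  29.3] mid 0.5 l [-23.9  23.4 -24.5  25.3] | handle -45.7 41.2 mid -2.2 lat -1.9
top red saddles t [-28.9  29. ] mid 0.1 l [-25.2  24.4 -24.8  24. ] | handle -39.5 42.2 mid 1.4 lat -2.4
side blue saddles t [-29.   29.2] mid 0.1 l [-23.8  23.4 -24.8  25.1] | handle -44.2 38.5 mid -2.8 lat -2.9
side red saddles t [-31.5  28.7] mid -1.4 l [-25.2  27.3 -27.4  26. ] | handle -35.1 41.7 mid 3.3 lat -2.5
```

Blue is seated, top at 31–32, with its mid about 2.5 mm towards the blade and both overhangs fine. Next is yellow, first to a pre-grasp pose above it.

```bash
python3 -m crank '[[[-0.3,90,90,27,0,-21,0],[-0.3,90,90,27,0,-21,0],[-0.3,90,90,27,0,-21,0],[-0.3,90,90,27,0,-21,0],[-0.3,90,90,27,0,-21,0],[-0.3,90,90,27,0,-21,0]]]'; python3 - <<'E'
from h import *
delta([603.5,-103,22],-169.6)
for n in("side","top"):
    p,d=vision.grab_frame(n); u,v=(300,210) if n=="side" else (282,150)
    held(p,"yellow",6.5,[603.5,-103],-169.6,n)
    cv2.imwrite(f"pics/{n}13.png",cv2.resize(cv2.cvtColor(p,cv2.COLOR_RGB2BGR)[v-45:v+45,u-60:u+60],None,fx=5,fy=5,interpolation=cv2.INTER_CUBIC))
E
```

```text
clock: 14.58
ee_pos: [0.6019, -0.0971, 0.0633]
tcp_rot: [-0.703, -0.063, 0.063, 0.705]
wrist_force: [0.1, 0.1, 1.1]
width: 0.0301
pos [601.9 -97.1  63.3] q [-0.22  0.63  1.5   0.    1.02 -1.97] F [0.1 0.1 1.1] w 30.1 t 14.58
axes
 [[ 0.984 -0.    -0.178]
 [ 0.178  0.003  0.984]
 [ 0.    -1.     0.003]]
shift [ 0.5 41.3 -6.2] turnA [ -0.  179.9  -0.3] turnB [-0.2 -0.1  0. ]
n 110 along -47.5 50.0 mid 1.3 lat -11.1 10.0 yawerr -1.3 uv [289 203] [314 215]
[(-50, 6.3), (-40, -0.2), (-30, -0.1), (-20, -0.0), (-10, 0.1), (0, -1.5), (10, 1.9), (20, 1.1), (30, -2.8), (40, -2.7), (50, -2.6)]Traceback (most recent call last):
  File "<stdin>", line 5, in <module>
  File "h.py", line 43, in held
    print("n",s.sum(),"along",t.min().round(1),t.max().round(1),"mid",((t.min()+t.max())/2).round(1),"lat",l.min().round(1),l.max().round(1),"yawerr",np.degrees(np.arctan(np.polyfit(t,l,1)[0])).round(1) if len(t)>5 else None,"uv",uv.min(0),uv.max(0))
                              ~~~~~^^
    return umr_minimum(a, axis, None, out, keepdims, initial, where)
ValueError: zero-size array to reduction operation minimum which has no identity
```

View pics/side13.png

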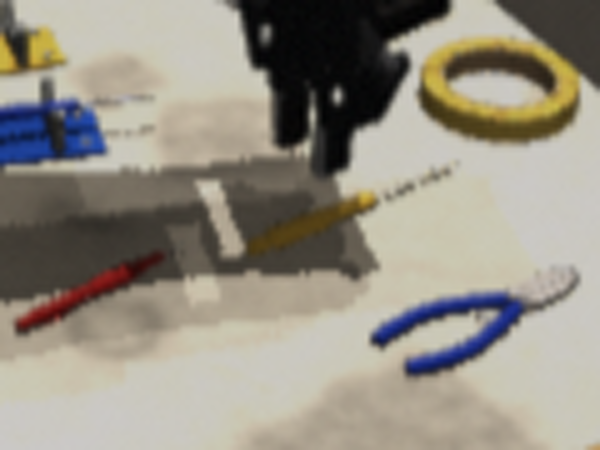

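```bash
python3 -m crank '[[[-0.3,0.5,0,-6.2,0,0,0],[-0.3,0.5,12,-6.2,0,0,0],[-0.3,0.5,30,-6.2,0,0,0],[-0.3,0.5,40,-6.2,0,0,0],[-0.3,0.5,40,-6.2,0,0,0],[-0.3,0.5,40,-6.2,0,0,0]]]'; python3 - <<'E'
from h import *
delta([603.5,-103,22],-169.6)
E
```

```text
clock: 15.18
ee_pos: [0.6036, -0.1039, 0.0248]
tcp_rot: [-0.703, -0.064, 0.062, 0.705]
wrist_force: [-1.0, -0.8, -0.1]
width: 0.0301
pos [ 603.6 -103.9   24.8] q [-0.23  0.69  1.5   0.    0.95 -1.98] F [-1.  -0.8 -0.1] w 30.1 t 15.18
axes
 [[ 0.984  0.002 -0.178]
 [ 0.178  0.003  0.984]
 [ 0.002 -1.     0.002]]
shift [0.  2.8 0.9] turnA [ -0.2 179.8  -0.2] turnB [-0.1 -0.2  0.1]
```

```bash
python3 -m crank '[[[-0.3,0,2.5,0.5,0,0,0],[-0.3,0,2.5,0.5,0,0,0],[-1,0,2.5,0.5,0,0,0],[-1,0,2.5,0.5,0,0,0],[-1,0,2.5,0.5,0,0,0],[-1,0,2.5,0.5,0,0,0],[-1,0,2.5,0.5,0,0,0],[-1,0,2.5,0.5,0,0,0]]]' 40;  python3 -m crank '[[[-1,0,-120,0,0,0,0],[-1,0,-120,0,0,0,0],[-1,0,-120,0,0,0,0],[-1,0,-120,0,0,0,0],[-1,0,-120,0,0,0,0]]]';python3 - <<'E'
from h import *
delta([485,100,140],175.3)
s=monitor.state()["ee_pos"]*1000
p,d=vision.grab_frame("side");u,v=(300,190)
held(p,"yellow",s[2]-15.5,s[:2],-169.6)
cv2.imwrite(f"pics/side14.png",cv2.resize(cv2.cvtColor(p,cv2.COLOR_RGB2BGR)[v-45:v+45,u-60:u+60],None,fx=5,fy=5,interpolation=cv2.INTER_CUBIC))
E
```

```text
clock: 15.85
ee_pos: [0.6039, -0.1035, 0.0229]
tcp_rot: [-0.704, -0.064, 0.062, 0.705]
wrist_force: [-1.1, -0.0, 5.5]
width: 0.0117
clock: 16.27
ee_pos: [0.6043, -0.1039, 0.1451]
tcp_rot: [-0.704, -0.065, 0.061, 0.705]
wrist_force: [0.3, 0.4, -1.0]
width: 0.0119
pos [ 604.3 -103.9  145.1] q [-0.23  0.53  1.44  0.    1.17 -1.98] F [ 0.3  0.4 -1. ] w 11.9 t 16.27
axes
 [[ 0.984  0.007 -0.178]
 [ 0.178  0.001  0.984]
 [ 0.007 -1.     0.   ]]
shift [-81.2   4.6 221.8] turnA [ 6.000e-01 -1.651e+02  1.000e-01] turnB [-0.1 14.9  0.4]
n 81 along -54.2 49.0 mid -2.6 lat -10.9 11.5 yawerr -2.5 uv [291 167] [319 180]
[(-50, 5.2), (-40, 0.2), (-30, -1.0), (-20, -1.5), (0, 6.6), (10, -0.5), (20, -1.0), (30, -0.7), (40, -0.4), (50, -3.7)]
```

View pics/side14.png

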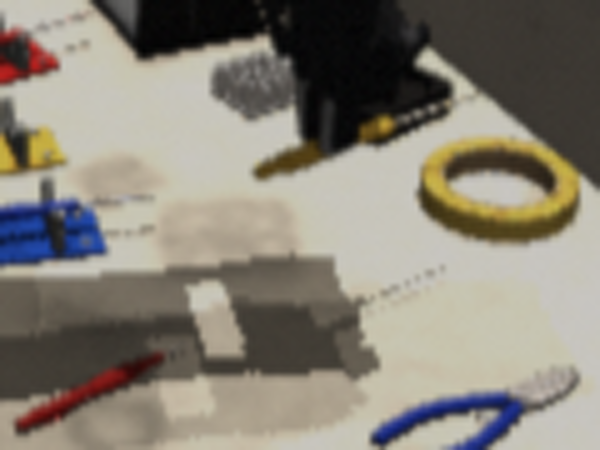

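```bash
python3 -m crank '[[[-1,-77,0,284,0,14.9,0.4],[-1,-77,0,284,0,14.9,0.4],[-1,-77,0,284,0,14.9,0.4],[-1,-77,0,284,0,14.9,0.4],[-1,-77,0,284,0,14.9,0.4],[-1,-77,0,284,0,14.9,0.4],[-1,-77,0,284,0,14.9,0.4],[-1,-77,0,284,0,14.9,0.4]]]';python3 - <<'E'
from h import *
delta([478,162.5,85],175.3)
E
```

```text
clock: 16.98
ee_pos: [0.474, 0.1665, 0.1416]
tcp_rot: [-0.706, 0.03, -0.025, 0.707]
wrist_force: [0.2, -1.1, -0.2]
width: 0.0119
pos [474.  166.5 141.6] q [ 0.26  0.31  1.76  0.    1.07 -1.23] F [ 0.2 -1.1 -0.2] w 11.9 t 16.98
axes
 [[ 0.997 -0.007  0.077]
 [-0.077  0.002  0.997]
 [-0.007 -1.     0.001]]
shift [ 4.7 56.5 -3.8] turnA [-6.000e-01 -1.797e+02  1.000e-01] turnB [-0.1  0.3 -0.4]
```

```bash
python3 -m crank '[[[-1,4.7,56,-3.8,0,0.3,-0.4],[-1,4.7,56,-3.8,0,0.3,-0.4],[-1,4.7,56,-3.8,0,0.3,-0.4],[-1,4.7,56,-3.8,0,0.3,-0.4],[-1,4.7,56,-3.8,0,0.3,-0.4]]]';python3 - <<'E'
from h import *
delta([478,162.5,44],175.3)
s=monitor.state()["ee_pos"]*1000
p,d=vision.grab_frame("side");u,v=(240,165)
for z in(15.5,18): held(p,"yellow",s[2]-z,s[:2],175.3)
cv2.imwrite(f"pics/side15.png",cv2.resize(cv2.cvtColor(p,cv2.COLOR_RGB2BGR)[v-35:v+35,u-45:u+45],None,fx=7,fy=7,interpolation=cv2.INTER_CUBIC))
E
```

```text
clock: 17.4
ee_pos: [0.4784, 0.1623, 0.0861]
tcp_rot: [-0.706, 0.029, -0.029, 0.707]
wrist_force: [0.6, 1.2, -0.1]
width: 0.0116
pos [478.4 162.3  86.1] q [ 0.25  0.4   1.8   0.    0.94 -1.23] F [ 0.6  1.2 -0.1] w 11.6 t 17.4
axes
 [[ 0.997  0.     0.083]
 [-0.083  0.001  0.997]
 [ 0.    -1.     0.001]]
shift [-0.4 42.1  0.1] turnA [-0.000e+00  1.799e+02 -1.000e-01] turnB [-0.1 -0.1  0. ]
n 49 along -42.3 44.5 mid 1.1 lat -8.4 13.4 yawerr -0.8 uv [221 156] [246 162]
[(-40, 4.0), (-30, -0.3), (-20, -1.0), (10, 2.4), (20, 2.2), (30, -2.0), (40, -2.1)]
n 44 along -43.4 43.7 mid 0.1 lat -3.9 13.2 yawerr -0.1 uv [221 157] [246 162]
[(-40, 8.5), (-30, 5.4), (-20, 0.1), (10, 3.5), (20, 6.2), (30, 3.6), (40, 5.8)]
```

View pics/side15.png

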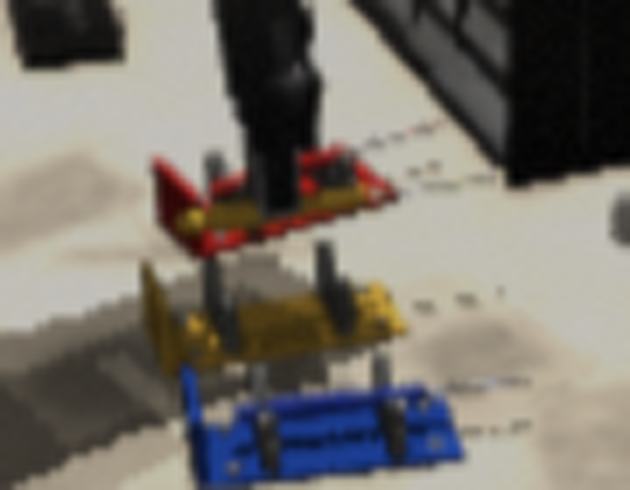

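```bash
python3 -m crank '[[[-1,-0.6,0,0,0,0,0],[-1,-0.6,20,0,0,0,0],[-1,-0.6,38,0,0,0,0],[-1,-0.6,39,0,0,0,0],[-1,-0.6,39,0,0,0,0]]]';python3 -m crank '[[[-1,0,1.5,0,0,0,0],[-1,0,1.5,0,0,0,0]]]';python3 - <<'E'
from h import *
delta([477.7,162.5,44],175.3)
p,d=vision.grab_frame("side");u,v=(240,165)
cv2.imwrite(f"pics/side16.png",cv2.resize(cv2.cvtColor(p,cv2.COLOR_RGB2BGR)[v-35:v+35,u-45:u+45],None,fx=7,fy=7,interpolation=cv2.INTER_CUBIC))
E
```

```text
clock: 17.87
ee_pos: [0.478, 0.1623, 0.0478]
tcp_rot: [-0.706, 0.029, -0.03, 0.707]
wrist_force: [-0.1, -0.3, -0.2]
width: 0.0119
clock: 18.03
ee_pos: [0.4786, 0.1624, 0.0474]
tcp_rot: [-0.706, 0.029, -0.03, 0.707]
wrist_force: [0.4, -0.8, -1.0]
width: 0.0117
pos [478.6 162.4  47.4] q [ 0.25  0.46  1.81  0.    0.86 -1.23] F [ 0.4 -0.8 -1. ] w 11.7 t 18.03
axes
 [[ 0.997  0.002  0.083]
 [-0.083  0.002  0.997]
 [ 0.002 -1.     0.002]]
shift [-0.9  3.4 -0. ] turnA [ -0.2 179.9  -0.2] turnB [-0.1 -0.1  0.1]
```

View pics/side16.png

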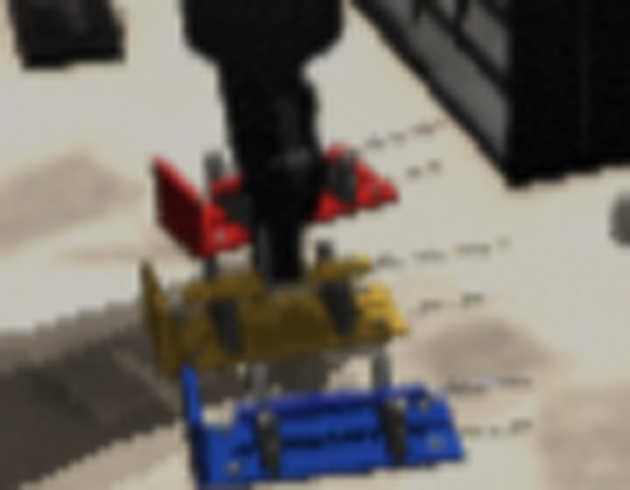

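The handle is between the prongs, at crop (185–370, 262–295). Continuing down to contact.

```bash
python3 -m crank '[[[-1,-0.9,2,0,0,0,0],[-1,-0.9,2.5,0,0,0,0],[-1,-0.9,2.5,0,0,0,0],[-1,-0.9,2.5,0,0,0,0]]]';python3 -m crank '[[[-1,0,1,0,0,0,0],[-1,0,1,0,0,0,0]]]';python3 -m crank '[[[-1,0,0.6,0,0,0,0],[-1,0,0.6,0,0,0,0]]]'
```

```text
clock: 18.42
ee_pos: [0.4776, 0.1625, 0.0449]
tcp_rot: [-0.706, 0.029, -0.03, 0.707]
wrist_force: [-0.3, 0.3, -0.5]
width: 0.0117
clock: 18.58
ee_pos: [0.4777, 0.1626, 0.0439]
tcp_rot: [-0.706, 0.029, -0.03, 0.707]
wrist_force: [0.7, 1.1, 0.1]
width: 0.0116
clock: 18.75
ee_pos: [0.4778, 0.1626, 0.0438]
tcp_rot: [-0.706, 0.029, -0.03, 0.707]
wrist_force: [-4.1, -0.8, 8.3]
width: 0.012
```

```bash
python3 -m crank '[[[-0.7,0,-0.3,0,0,0,0],[-0.6,0,-0.3,0,0,0,0],[-0.4,0,-0.3,0,0,0,0],[-0.3,0,-0.3,0,0,0,0],[-0.3,0,-0.3,0,0,0,0]]]'; python3 -m crank '[[[-0.3,0,-120,0,0,0,0],[-0.3,0,-120,0,0,0,0],[-0.3,0,-120,0,0,0,0],[-0.3,0,-120,-200,0,0,0],[-0.3,0,-120,-200,0,0,0],[-0.3,0,-120,-200,0,0,0],[-0.3,0,-120,-200,0,0,0],[-0.3,0,-120,-200,0,0,0]]]';python3 -m crank '[[[-0.3,0,-10,-200,0,0,0],[-0.3,0,-10,-200,0,0,0],[-0.3,0,-10,-200,0,0,0],[-0.3,0,-10,-200,0,0,0],[-0.3,0,-10,-200,0,0,0],[-0.3,0,-10,-200,0,0,0]]]'; python3 - <<'E'
from h import *
C={"red":([518,280.9],-170),"yellow":([477.1,162.5],175.3),"blue":([464.5,54],169.2)}
for n in("side","top"):
    p,d=vision.grab_frame(n);np.save(f"{n}17_p.npy",p);np.save(f"{n}17_d.npy",d); u,v=(240,165) if n=="side" else (180,195)
    for k,(c,y) in C.items(): relcheck(p,d,k,c,y,n); placed(p,d,k,c,y,n)
    b=cv2.cvtColor(p,cv2.COLOR_RGB2BGR); cv2.imwrite(f"pics/{n}17.png",b)
    cv2.imwrite(f"pics/{n}17c.png",cv2.resize(b[v-48:v+48,u-70:u+70],None,fx=5,fy=5,interpolation=cv2.INTER_CUBIC))
E
```

```text
clock: 19.17
ee_pos: [0.4777, 0.1626, 0.044]
tcp_rot: [-0.706, 0.029, -0.03, 0.707]
wrist_force: [0.1, -0.0, -0.6]
width: 0.0297
clock: 19.83
ee_pos: [0.4602, -0.0393, 0.1638]
tcp_rot: [-0.706, 0.029, -0.03, 0.707]
wrist_force: [0.3, -0.1, 0.5]
width: 0.0298
clock: 20.33
ee_pos: [0.4427, -0.2437, 0.1737]
tcp_rot: [-0.706, 0.03, -0.032, 0.707]
wrist_force: [0.3, 0.6, -0.5]
width: 0.0298
side red saddles t [-30.5  28.3] mid -1.1 l [-26.4  24.6 -22.7  25.8] | handle -33.4 39.9 mid 3.3 lat -2.5
side n 43 along -33.9 40.2 mid 3.2 lat med -2.5 yawerr -0.5
  top z by t [(-24, 29.0), (-8, 29.4), (8, 30.4), (24, 29.4), (40, 30.7)]
side yellow saddles t [-30.4  27.5] mid -1.5 l [-24.3  24.3 -25.   19.9] | handle -45.6 45.9 mid 0.2 lat -3.3
side n 76 along -45.9 45.9 mid 0.0 lat med -3.2 yawerr 0.4
  top z by t [(-40, 32.0), (-24, 30.9), (-8, 32.7), (8, 32.1), (24, 32.6), (40, 31.8)]
side blue saddles t [-29.2  29.3] mid 0.0 l [-23.   24.3 -24.4  27.7] | handle -43.6 38.3 mid -2.7 lat -2.7
side n 57 along -45.7 38.6 mid -3.6 lat med -2.7 yawerr -0.6
  top z by t [(-40, 28.9), (-24, 29.9), (-8, 29.3), (8, 29.2), (24, 29.7), (40, 28.0)]
top red saddles t [-28.8  29.2] mid 0.2 l [-25.3  24.4 -24.6  24.1] | handle -39.7 42.5 mid 1.4 lat -2.4
top n 118 along -40.4 42.9 mid 1.2 lat med -2.4 yawerr -0.6
  top z by t [(-40, 29.9), (-24, 31.4), (-8, 31.7), (8, 32.1), (24, 32.1), (40, 30.9)]
top yellow saddles t [-28.2  29.5] mid 0.6 l [-25.5  24.1 -25.6  24.7] | handle -45.1 47.8 mid 1.4 lat -2.3
top n 169 along -45.8 48.3 mid 1.2 lat med -2.3 yawerr -0.9
  top z by t [(-40, 33.6), (-24, 32.3), (-8, 33.8), (8, 35.0), (24, 33.5), (40, 32.0)]
top blue saddles t [-28.2  29.1] mid 0.4 l [-23.8  23.5 -24.3  25. ] | handle -45.3 41.1 mid -2.1 lat -2.0
top n 123 along -47.2 41.7 mid -2.8 lat med -2.0 yawerr -0.5
  top z by t [(-40, 31.0), (-24, 30.0), (-8, 31.7), (8, 31.5), (24, 31.3), (40, 29.6)]
```

View pics/side17c.png

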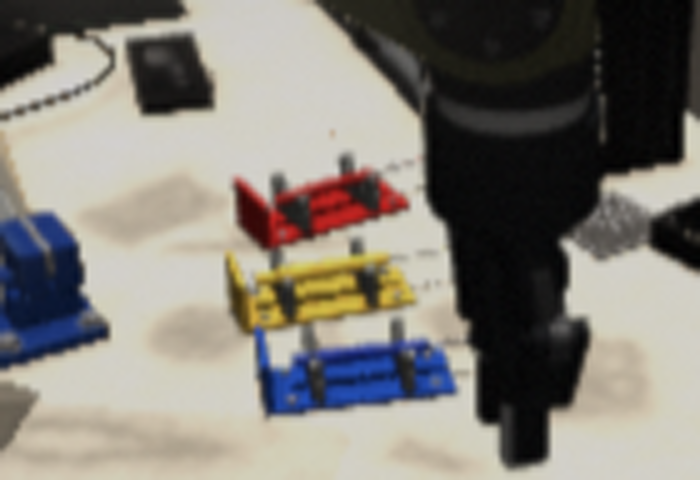

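View pics/top17c.png

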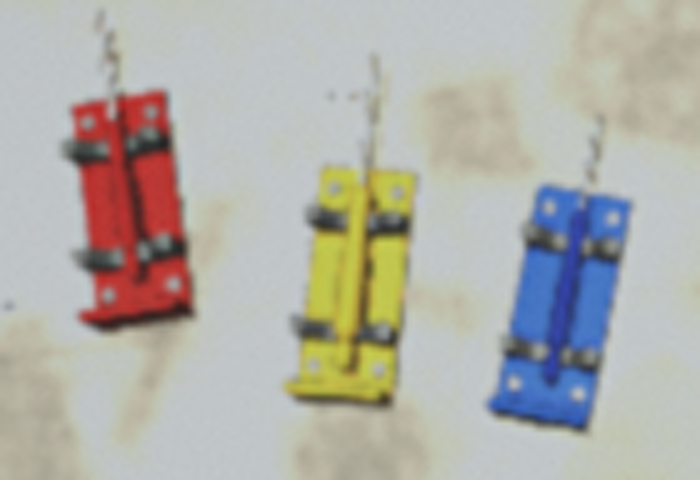

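View pics/side17.png

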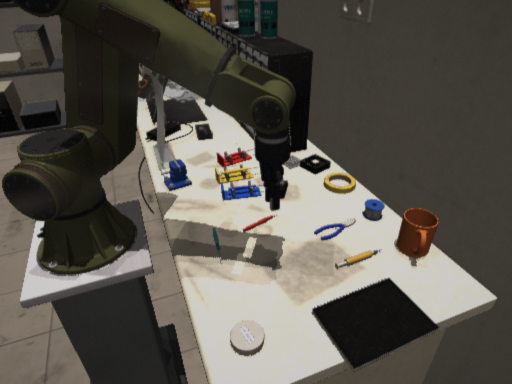

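```bash
python3 - <<'E'
from h import *
p0=np.load("side0_p.npy");p=np.load("side17_p.npy")
for col,u,v in(("red",257,223),("blue",330,230)):
    for q in(p0,p): print(col,[b[0].round(1) for b in blobs(q,col,20) if abs(b[0][0]-u)<12 and abs(b[0][1]-v)<12])
print("syringe mean diff",np.abs(p0[245:270,330:385].astype(int)-p[245:270,330:385]).mean())
from station import workorder
print(workorder.job_done())
E
```

```text
red [array([257.1, 223. ])]
red [array([257.4, 222.9])]
blue [array([330.4, 230.2])]
blue [array([330.3, 230.2])]
syringe mean diff 19.546181818181818
the job is handed in; nothing more can be done
None
```

The red, blue and yellow screwdrivers, placed in that order, now lie on the rests of their own colours. Each has its butt towards the end plate. I handed the job in at about 20 s, with the gripper open and about 170 mm above the bench.

**Seating:** in both views every handle is down in both saddles and level. The handle tops measure about 30–32 mm for red and blue (expected 32) and 31–35 mm for yellow (expected 34). Contact forces on lowering were 10 N or less.

**Centring along the groove:**

| Driver | Offset from the midpoint between the saddles |
|---|---|
| Red | 1–1.5 mm towards the plate in the top view; the side view reads up to about 4 mm |
| Blue | 2–3.5 mm towards the blade in both views |
| Yellow | within about 1–1.5 mm |

- **Blue:** this is the least well centred, and I left it rather than re-grasp.
- **Sideways:** all three read about 2–3 mm to one side, within the slack of the notch.

**Bystanders:** the probe and pliers are unmoved to within 0.3 px. My numeric check on the syringe was inconclusive: its crop changed in brightness by 19.5 grey levels on average, which I did not trace. By eye it is in the same place, at about (357,258), and the arm never went near it.

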